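Finish the pyramid of strip bottles in the wire cradle

ROBOT

A 7-joint arm with a two-finger parallel gripper is mounted at the origin on a cart in front of the work surface, level with it; the furniture and walls round the work are solid. World frame = base frame: x ahead of the robot, y to its left, z up, the work surface at z = 0. Lengths are in m, angles in degrees, forces in N, time in s.
With the tool pointing down it reaches from about 0.375 to 0.925 m from the base axis. Payload 3.1 kg.
Tool frame: the origin (TCP) lies at the very end of the fingers, on their centre line; the grasp point (between the pads) lies 19 mm behind it (r.pinch_z is the distance from the TCP to the grasp point, in m); y points along the fingers, x is the direction in which the jaws open and shut, and the axes are right-handed (so a half turn about y gives the same grasp; the last joint's range is limited). The gripper opens to 85 mm and grips with 20 to 120 N. Pads are 22 mm wide; open, the fingers measure 114 mm over their backs; the gripper's body (76 mm by 85 mm) begins 54 mm behind the grasp point. The pads swing forward as they close: fully open they stand 13 mm farther back than shut.
Start: joints at [67.105, 21.939, 2.515, 91.553, -1.026, 66.532, -2.859], TCP at [0.193, -0.621, 0.201] pointing down, gripper open.
Joint ranges: [-149.38, 149.38], [-23.57, 123.04], [-84.95, 90], [0, 143.3], [-89.99, 269.99], [3.08, 112.72], [-163.45, 163.45]. Speed limits (degrees/s): [159.86, 159.86, 180, 180, 180, 180, 180].

INTERFACE

Orientations are given as [roll, pitch, yaw] about the fixed x, y, z axes, in that order (R = Rz(yaw) Ry(pitch) Rx(roll)).
In Python, from rig import r gives the robot as it stands.
- The arm moves only by the shell command python3 -m jog 'ROWS' [FORCE]. ROWS is JSON, a list that holds one entry, the list of rows, each a list of 7 numbers: the turn, a rotation vector about the tool's x, y, z in degrees, then the shift along the tool's x, y, z in m, then the closure, from 0 (fully open) to 1 (shut). In form: [[[ax, ay, az, x, y, z, claw], ...]]. A call has 1 to 20 rows; each row is the pose to reach, as a shift and turn from the pose measured when the call began, along the tool's axes at that moment; what a row does not reach only later rows make up. A row lasts 1/8 s, in which the tool goes at most 62.5 mm and 10.7 degrees, less where a joint would pass 70% of its speed; a pose out of reach is approached as far as the arm can. A call with a gripper value outside its range is refused whole. The fingers move at their own pace and stop on an object; FORCE is the grip in N (left out, the last holds). Time passes only in rows, so rows that repeat a pose let the fingers close. It gives the time, the measured TCP pose, the force and the opening at its end, in the units of the state.
- r.state(): the state, without advancing time (a new reading comes with each control period).
- r.snapshot(name): name is "scene" or "top"; returns a dict with "pixels" (480x640x3 uint8, red, green, blue), "intrinsics" (3x3 intrinsics, pixels), "R" (3x3) and "t" (3): a world point X has camera coordinates R X + t. Camera axes: x right, y down, z forward; pixel columns grow to the right and rows downward; lengths in m; the calibration is good to about 2 mm. A picture is of the moment at which its call begins. There is no depth.
- r.job_done(): hands the job in, once; it reports no verdict.
The state is a dict: "t": time; "q": joint angles; "joint_vel": joint speeds; "joint_torque": joint torques, N m; "position": TCP position; "orientation": TCP orientation; "ft_force": force on the tool from outside, world axes, zero at the start; "moment": the same for the moment, N m; "opening": finger opening in m.
Only numpy, scipy, OpenCV 4.12 (cv2) and the standard library are available. Lean on these libraries where they do the work, as an engineer would, in place of code of your own. Each camera call takes 0.05 s, during which the arm holds its last target.

TASK

Finish the little pyramid of lying test-strip bottles in the wire cradle: lay one of the two bottles from the single rests in the empty seat beside the bottle that is already there, then saddle the other on top, in the gap between those two, resting on both. All three caps must point the same way, with the bottles straight and their ends about level. Set them down gently, leave the first bottle in its seat, and do not disturb the dropper bottle.

Things in the scene. Friction and masses are not known exactly. Their poses are not given: they have to be found in the camera images.
- cradle: low steel wire cradle fixed to the desk, 118 mm long (its x) and 144 mm wide (its y). Origin on the desk under its middle, z up. Four steel rods of 8 mm diameter run along its x at y = -54, -18, +18, +54 mm, their centres 14 mm above the desk; a lying bottle rests on two rods, so there are two seats, centred at y = +36 mm (left, occupied) and y = -36 mm (right, empty). Caps belong at its +x end.
- seat_left (a point): centre of a bottle lying in the left seat (already occupied by bottle_c), 37 mm above the desk; axes as the cradle's.
- seat_right (a point): centre of a bottle lying in the right, empty seat, 37 mm above the desk; axes as the cradle's. Between bottles in the two seats there is a gap of 22 mm.
- saddle (a point): centre of a bottle resting on top in the gap between two seated bottles, 71.5 mm above the desk, midway between the seats; axes as the cradle's. The tops of the seated bottles are then 10 mm below the top bottle's axis, so the top bottle must be gripped with the fingertips reaching little below its axis (about 5 mm).
- bottle_c: the bottle already lying in the cradle's left seat, cap towards the cradle's +x: a straight round white bottle with a black screw cap, 133 mm long: white body 50 mm in diameter for 110 mm from the foot, then the cap, 45 mm in diameter and 28 mm long; about 0.09 kg; the cap cannot be turned. Same as the other two bottles. Origin at the middle of its foot; own z runs along its axis from foot to cap.
- bottle_c_mid (a point): point on bottle_c's axis halfway along its length (66.5 mm from the foot).
- bottle_c_cap (a point): centre of the outer end of bottle_c's cap, 133 mm from the foot.
- bottle_a: one of the two loose bottles, lying in a single-seat wire rest (two 8 mm rods 36 mm apart, fixed to the desk, 72 mm wide over its feet): a straight round white bottle with a black screw cap, 133 mm long: white body 50 mm in diameter for 110 mm from the foot, then the cap, 45 mm in diameter and 28 mm long; about 0.09 kg; the cap cannot be turned. Same as the other two bottles. Origin at the middle of its foot; own z runs along its axis from foot to cap.
- bottle_a_mid (a point): point on bottle_a's axis halfway along its length (66.5 mm from the foot), 37 mm above the desk at the start; its centre of mass lies within 10 mm of it.
- bottle_a_cap (a point): centre of the outer end of bottle_a's cap, 133 mm from the foot.
- bottle_b: the other loose bottle, lying in a single-seat wire rest (two 8 mm rods 36 mm apart, fixed to the desk, 72 mm wide over its feet): a straight round white bottle with a black screw cap, 133 mm long: white body 50 mm in diameter for 110 mm from the foot, then the cap, 45 mm in diameter and 28 mm long; about 0.09 kg; the cap cannot be turned. Same as the other two bottles. Origin at the middle of its foot; own z runs along its axis from foot to cap.
- bottle_b_mid (a point): point on bottle_b's axis halfway along its length (66.5 mm from the foot), 37 mm above the desk at the start; its centre of mass lies within 10 mm of it.
- bottle_b_cap (a point): centre of the outer end of bottle_b's cap, 133 mm from the foot.
- dropper: small white dropper bottle standing upright on the desk behind the cradle, 26 mm in diameter, 62 mm tall, loose; a bystander. Origin at the middle of its foot.

How it is judged:
By the outcome, as a careful person would: the job done as asked, in the order asked, and still so for the second after the job is handed in, with the robot touching nothing.
It also fails if it takes over 54 s, if anything falls off the work surface, if the arm or the gripper's body presses on something with over 40 N, if the wrist force passes 120 N, or if a joint passes its speed limit or range.

## Working session

There is one attempt and no reset: what is moved stays moved. The work goes in short steps, Python scripts to look and compute and a shell command to move; the robot and the scene stay as the last step left them, time stands still between calls to the robot, and variables do not carry over. Pictures are saved under pics/ and viewed, and the job is handed in when it is done.

```bash
ls; mkdir -p pics
python3 - <<'E'
from rig import r
import cv2
print(r.state())
for n in ("scene","top"):
    s=r.snapshot(n); cv2.imwrite(f"pics/{n}0.png",s["pixels"][:,:,::-1]); print(n,s["intrinsics"],s["R"],s["t"])
E
```

```text
pics
{'t': 0.0, 'q': array([67.10413734, 21.99208426,  2.51152318, 91.64964001, -1.02676336,
       66.53030016, -2.86129044]), 'joint_vel': array([ 0.08553695, -0.02455044,  0.01933363, -0.11452387, -0.004005  ,
        0.01374914,  0.01827351]), 'joint_torque': array([-1.97358725e-05, -4.33466935e+01,  1.02452204e+00, -2.49517626e+01,
        1.06020484e-02,  1.14459978e-02,  3.77158518e-07]), 'position': array([ 0.19290435, -0.61964904,  0.20008122]), 'orientation': array([-90.00697618,   0.14937536, -72.70583557]), 'ft_force': array([0.45976045, 0.31243418, 0.55362023]), 'moment': array([0.00490742, 0.01430599, 0.00099537]), 'opening': 0.08561764168843973}
scene [[587.065439     0.         324.096809  ]
 [  0.         587.065439   238.11770856]
 [  0.           0.           1.        ]] [[ 0.99989394 -0.01044934  0.01014533]
 [ 0.00414997 -0.4633002  -0.88619168]
 [ 0.01396045  0.88613979 -0.4632077 ]] [-0.57331477 -0.06339038  1.22649858]
top [[513.13181857   0.         318.50287534]
 [  0.         513.13181857 236.83519299]
 [  0.           0.           1.        ]] [[ 0.02768161 -0.99929858 -0.02522039]
 [-0.99373051 -0.02477585 -0.10902213]
 [ 0.10832081  0.02808017 -0.99371933]] [-0.2110551   0.57111373  1.00497578]
```

View pics/scene0.png

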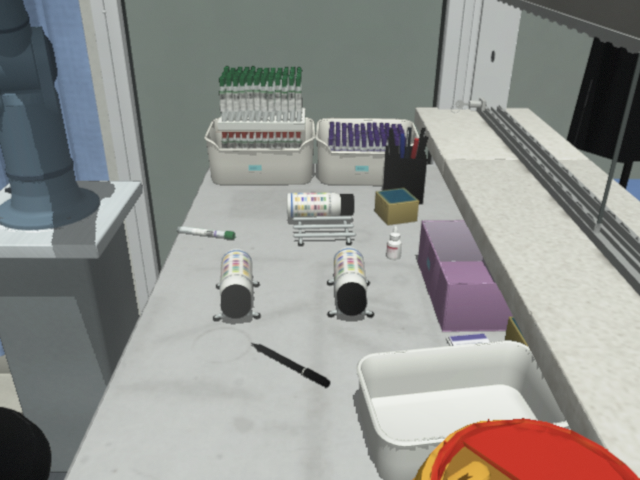

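View pics/top0.png

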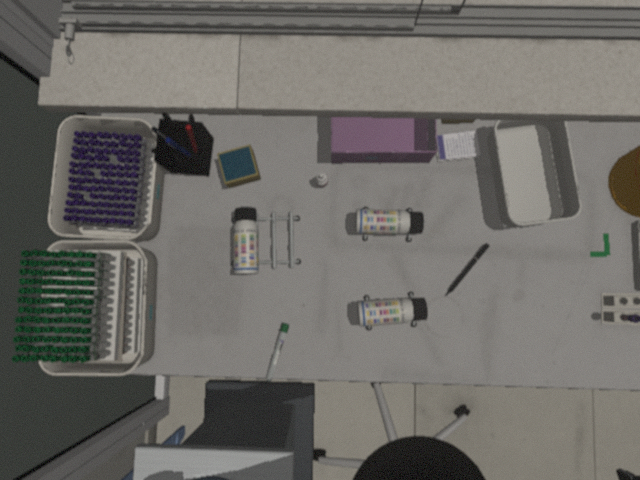

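The scene view shows the cradle with a seated bottle at about (320,205), and two loose bottles at about (237,285) and (350,283) with their caps towards the camera. In the top view the cradle is at (268,240), bottle_c at (245,240), the loose bottles at (390,222) and (393,311), and the dropper at (320,180). I'll zoom in on these next.

Run:
```python
import cv2
a=cv2.imread("pics/top0.png")
cv2.imwrite("pics/t1.png",cv2.resize(a[190:290,215:315],None,fx=6,fy=6,interpolation=cv2.INTER_CUBIC))
cv2.imwrite("pics/t2.png",cv2.resize(a[190:340,335:440],None,fx=4,fy=4,interpolation=cv2.INTER_CUBIC)[:600])
a=cv2.imread("pics/scene0.png")
cv2.imwrite("pics/s1.png",cv2.resize(a[180:330,200:400],None,fx=4,fy=4,interpolation=cv2.INTER_CUBIC))
```

```text
(no output)
```

View pics/t1.png

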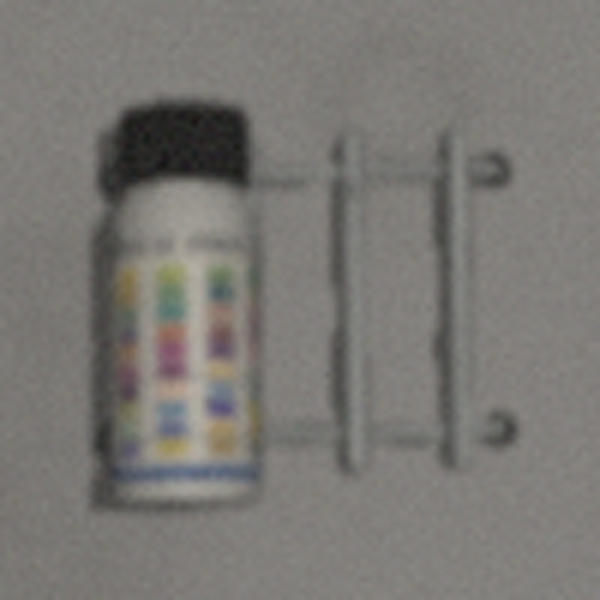

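View pics/t2.png

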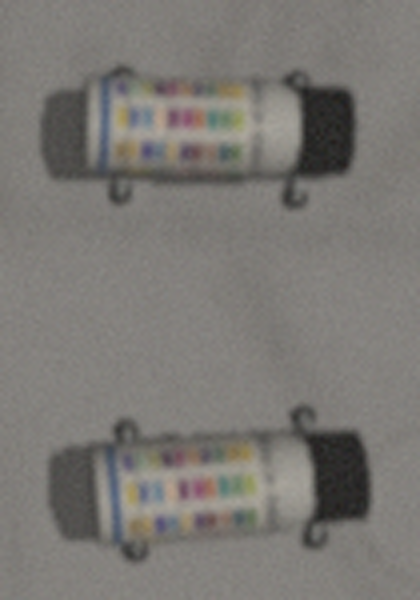

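View pics/s1.png

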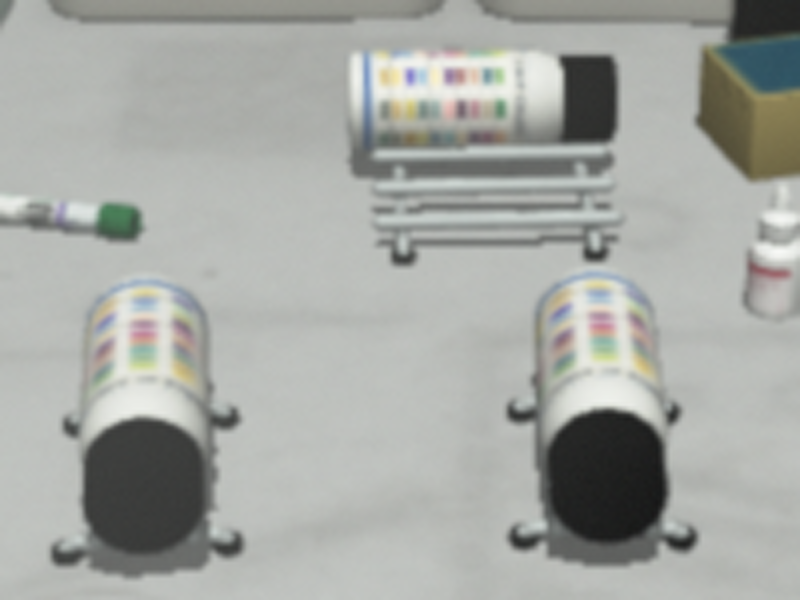

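```bash
cat > h.py <<'E'
import numpy as np, cv2
from scipy.optimize import minimize, least_squares
def proj(s,X):
    X=np.atleast_2d(X); c=X@s["R"].T+s["t"]; p=c@s["intrinsics"].T; return p[:,:2]/p[:,2:]
def ray(s,uv,z):
    uv=np.atleast_2d(uv); d=np.c_[uv,np.ones(len(uv))]@np.linalg.inv(s["intrinsics"]).T
    d=d@s["R"]; o=-s["R"].T@s["t"]; k=(z-o[2])/d[:,2]; return o+k[:,None]*d
def ring(c,ax,rad,n=72):
    a=ax/np.linalg.norm(ax); u=np.cross(a,[0,0,1]);u/=np.linalg.norm(u); v=np.cross(a,u)
    t=np.linspace(0,2*np.pi,n,endpoint=False)[:,None]; return c+rad*(np.cos(t)*u+np.sin(t)*v)
def axis(yaw,tilt=0): return np.array([np.cos(yaw)*np.cos(tilt),np.sin(yaw)*np.cos(tilt),np.sin(tilt)])
def hulls(s,mid,ax):
    out=[]
    for a,b,rad in ((-.0665,.0435-.0045,.025),(.0395,.0665,.0225)):  # body to ~105 then cap
        P=np.vstack([ring(mid+a*ax,ax,rad),ring(mid+b*ax,ax,rad)])
        out.append(cv2.convexHull(proj(s,P).astype(np.float32))[:,0])
    return out
def whole(s,mid,ax):
    P=np.vstack([ring(mid+a*ax,ax,rr) for a,rr in ((-.0665,.025),(.0385,.025),(.0385,.0225),(.0665,.0225))])
    return P
def mask(s,mid,ax,sub=8):
    m=np.zeros((480*1,640*1),np.float32)
    return hulls(s,mid,ax)
def dens(h,n=150):
    h=np.vstack([h,h[:1]]).astype(float); d=np.r_[0,np.cumsum(np.linalg.norm(np.diff(h,axis=0),axis=1))]
    t=np.linspace(0,d[-1],n,endpoint=False); p=np.c_[np.interp(t,d,h[:,0]),np.interp(t,d,h[:,1])]
    q=np.c_[np.interp((t+.1)%d[-1],d,h[:,0]),np.interp((t+.1)%d[-1],d,h[:,1])]-p
    nrm=np.c_[q[:,1],-q[:,0]]; nrm/=np.linalg.norm(nrm,axis=1)[:,None]+1e-9
    return p,nrm
def score(views,mid,ax):
    """contrast across the outlines: white body brighter than outside, black cap darker"""
    S=0
    for s,g in views:
        for i,h in enumerate(hulls(s,mid,ax)):
            p,n=dens(h); c=h.mean(0)
            n*=np.sign(((p-c)*n).sum(1))[:,None]
            f=lambda q:cv2.remap(g,q[:,0].astype(np.float32),q[:,1].astype(np.float32),cv2.INTER_LINEAR)[:,0]
            d=f(p-1.2*n)-f(p+1.2*n)
            S+=np.clip(d if i==0 else -d,-30,50).mean()
    return S
def view(s): return (s,cv2.GaussianBlur(s["pixels"].astype(np.float32).mean(2),(0,0),.7))
def fitb(views,mid0,yaw0,free_z=False,tilt=False):
    mid0=np.array(mid0,float)
    def un(p):
        m=mid0+np.array([p[0],p[1],p[3] if free_z else 0])*1e-3
        return m,axis(yaw0+np.radians(p[2]),np.radians(p[4]) if tilt else 0)
    best=None
    for sc in (8,4,2):
        x0=np.zeros(5) if best is None else best.x
        sim=np.vstack([x0]+[x0+sc*np.eye(5)[i] for i in range(5)])
        best=minimize(lambda p:-score(views,*un(p)),x0,method="Nelder-Mead",options=dict(initial_simplex=sim,xatol=.02,fatol=1e-3,maxiter=1500))
    m,a=un(best.x); return m,a,-best.fun
def overlay(s,fits,name,box,f):
    im=s["pixels"][:,:,::-1].copy(); x0,y0,x1,y1=box
    im=cv2.resize(im[y0:y1,x0:x1],None,fx=f,fy=f,interpolation=cv2.INTER_CUBIC)
    for m,a in fits:
        for h in hulls(s,m,a):
            cv2.polylines(im,[np.round((h-[x0,y0]+.5)*f-.5).astype(np.int32)],True,(0,0,255),1)
    cv2.imwrite(name,im)
E
python3 - <<'E'
from h import *
from rig import r
import pickle
T=r.snapshot("top");S=r.snapshot("scene"); pickle.dump((T,S),open("snap0.pkl","wb"))
fits=[]
for nm,px,yaw in (("c",(245,242),np.pi/2*0),("far",(390,222),-np.pi/2),("near",(393,311),-np.pi/2)):
    m0=ray(T,px,.037)[0]
    for vs,l in (([view(T)],"T"),([view(S)],"S"),([view(T),view(S)],"TS")):
        m,a,s=fitb(vs,m0,yaw); print(nm,l,m.round(4),np.degrees(np.arctan2(a[1],a[0])).round(2),round(s,1))
    fits.append((m,a))
overlay(T,fits,"pics/ot.png",(220,190,440,340),3.6)
overlay(S,fits,"pics/os.png",(200,180,400,330),4)
o=lambda u,v:[(u+.5)/6-.5+215,(v+.5)/6-.5+190]
for e in ((352,130),(352,470),(457,130),(457,468)): print(ray(T,o(*e),.018).round(4))
print("dropper",ray(T,(320,180),.06).round(3))
E
```

```text
c T [ 0.5658 -0.0558  0.037 ] 8.56 43.2
c S [ 0.5665 -0.0426  0.037 ] -9.96 58.8
c TS [ 0.5667 -0.0391  0.037 ] -8.73 94.1
far T [ 0.6133 -0.3365  0.037 ] -93.92 46.6
far S [ 0.6043 -0.3397  0.037 ] -84.24 52.0
far TS [ 0.6125 -0.3386  0.037 ] -93.26 91.3
near T [ 0.4414 -0.3445  0.037 ] -91.86 43.3
near S [ 0.4387 -0.3472  0.037 ] -90.02 45.3
near TS [ 0.4399 -0.3465  0.037 ] -90.82 82.0
[[ 0.6281 -0.1014  0.018 ]]
[[ 0.512  -0.1057  0.018 ]]
[[ 0.6289 -0.1373  0.018 ]]
[[ 0.5136 -0.1412  0.018 ]]
dropper [[ 0.686 -0.197  0.06 ]]
```

View pics/ot.png

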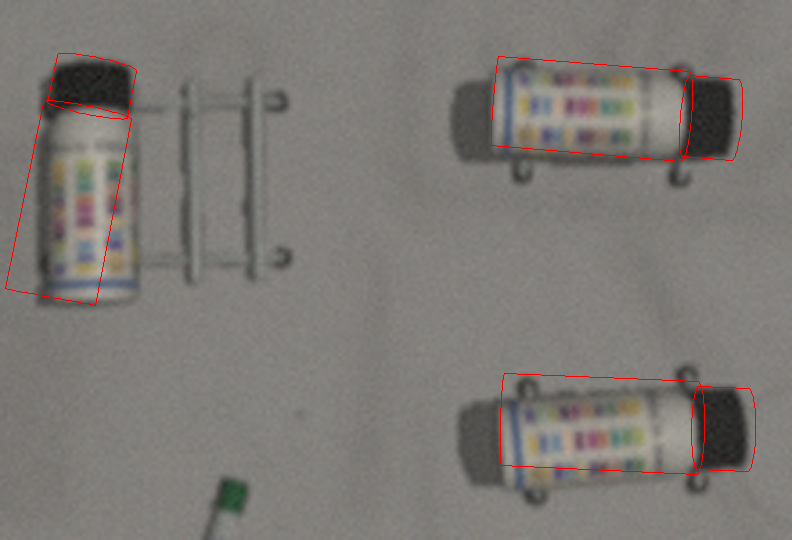

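View pics/os.png

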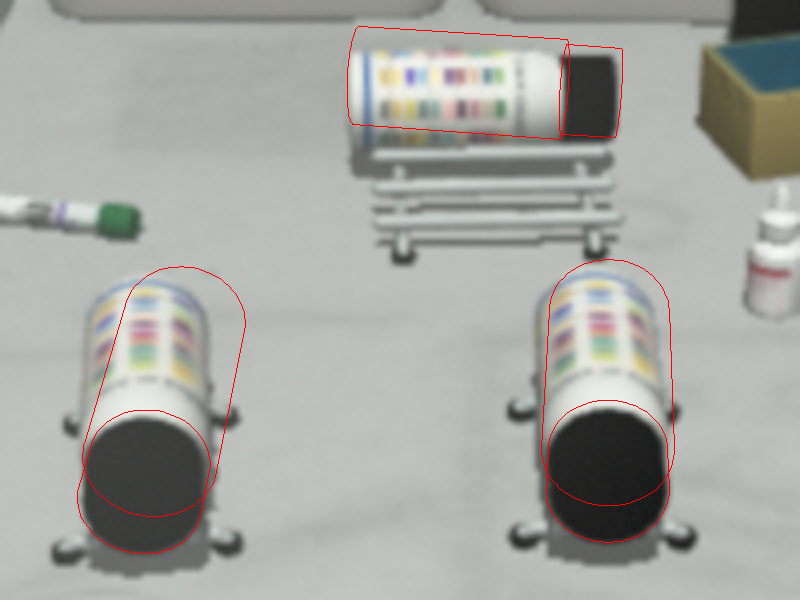

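The fits fell into local optima, and the end-on view counted body edges hidden behind the cap. I'll exclude those edges and start from several initial guesses.

```bash
cat >> h.py <<'E'
def score(views,mid,ax):
    S=0
    for s,g in views:
        hb,hc=hulls(s,mid,ax)
        f=lambda q:cv2.remap(g,q[:,0].astype(np.float32),q[:,1].astype(np.float32),cv2.INTER_LINEAR)[:,0]
        for i,(h,o) in enumerate(((hb,hc),(hc,hb))):
            p,n=dens(h); n*=np.sign(((p-h.mean(0))*n).sum(1))[:,None]
            d=f(p-1.*n)-f(p+1.*n)
            # the body/cap seam is not used: drop points inside the other hull
            k=np.array([cv2.pointPolygonTest(o,(float(a),float(b)),True)<1.5 for a,b in p]) if i==0 else np.ones(len(p),bool)
            S+=np.clip((d if i==0 else -d)[k],-10,40).sum()/150
    return S
def fit2(views,mid0,yaw0,rng=8,z=None):
    best=(-9,)
    for dy in np.radians(np.arange(-rng,rng+.1,2)):
        for dx in np.arange(-.012,.013,.004):
            for dv in np.arange(-.012,.013,.004):
                m=np.array(mid0)+[dx,dv,0]; v=score(views,m,axis(yaw0+dy))
                if v>best[0]: best=(v,m,yaw0+dy)
    _,m0,y0=best
    un=lambda p:(m0+np.array([p[0],p[1],0])*1e-3,axis(y0+np.radians(p[2])))
    sim=np.array([[0,0,0],[2.,0,0],[0,2,0],[0,0,2]])
    b=minimize(lambda p:-score(views,*un(p)),np.zeros(3),method="Nelder-Mead",options=dict(initial_simplex=sim,xatol=.02,fatol=1e-3))
    m,a=un(b.x); return m,a,-b.fun
E
cat > f0.py <<'E'
from h import *
import pickle
T,S=pickle.load(open("snap0.pkl","rb"))
fT=[];fS=[];fB=[]
for nm,px,yaw in (("c",(246,241),0),("far",(390,222),-np.pi/2),("near",(393,311),-np.pi/2)):
    m0=ray(T,px,.037)[0]
    for vs,l,F in (([view(T)],"T",fT),([view(S)],"S",fS),([view(T),view(S)],"TS",fB)):
        m,a,s=fit2(vs,m0,yaw); print(nm,l,m.round(4),np.degrees(np.arctan2(a[1],a[0])).round(2),round(s,1)); F.append((m,a))
overlay(T,fB,"pics/ot2.png",(220,190,440,340),3.6)
overlay(S,fB,"pics/os2.png",(200,180,400,330),4)
E
python3 f0.py
```

```text
c T [ 0.5676 -0.0558  0.037 ] 8.33 31.8
c S [ 0.5647 -0.0633  0.037 ] 2.02 63.6
c TS [ 0.5658 -0.0627  0.037 ] 1.93 78.9
far T [ 0.613  -0.3366  0.037 ] -93.35 34.5
far S [ 0.6044 -0.3401  0.037 ] -84.4 45.4
far TS [ 0.6122 -0.3391  0.037 ] -93.08 75.8
near T [ 0.4417 -0.3459  0.037 ] -92.05 32.7
near S [ 0.4386 -0.3471  0.037 ] -89.94 40.4
near TS [ 0.4398 -0.3467  0.037 ] -91.04 69.2
```

View pics/ot2.png

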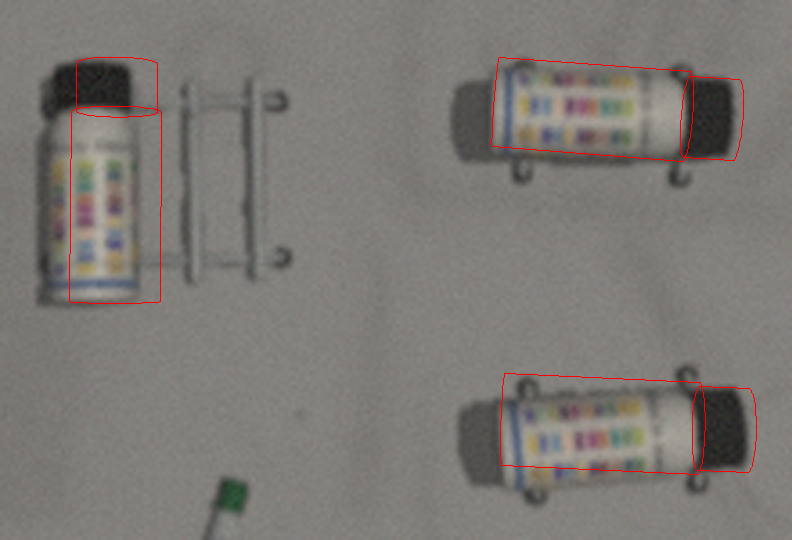

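View pics/os2.png

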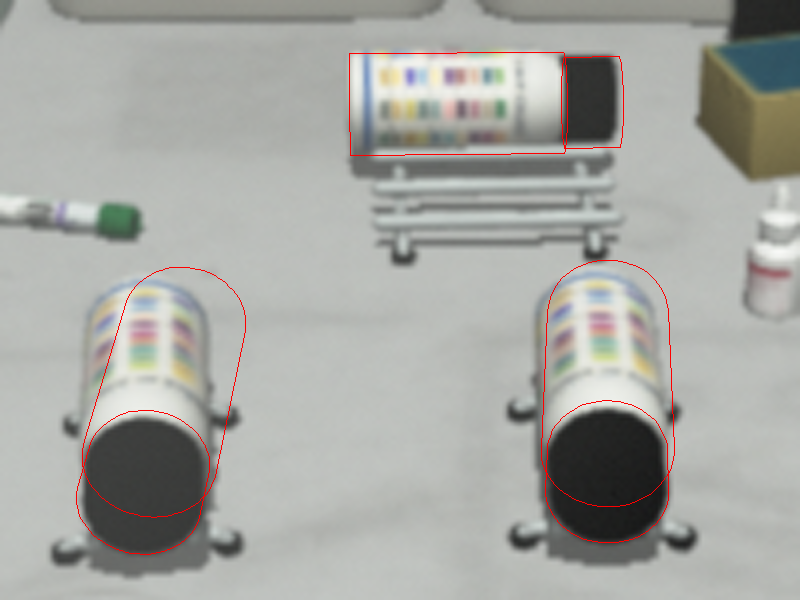

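Run:
```python
from h import *
import pickle
T,S=pickle.load(open("snap0.pkl","rb"))
o=lambda u,v:[(u+.5)/4-.5+200,(v+.5)/4-.5+180]
for e in ((374,216),(622,214),(372,185),(614,182),(374,154),(612,150)): print(e,ray(S,o(*e),.017).round(4))
o6=lambda u,v:[(u+.5)/6-.5+215,(v+.5)/6-.5+190]
o4=lambda u,v:[(u+.5)/4-.5+335,(v+.5)/4-.5+190]
print("feet T",ray(T,o6(497,170),.0).round(4),ray(T,o6(500,430),0).round(4))
print("feet S",ray(S,o(596,252),0).round(4),ray(S,o(402,258),0).round(4))
for e in ((120,190),(292,192),(122,75),(298,78),(135,550),(315,537),(125,430),(303,418)): print("T rest",ray(T,o4(*e),.006).round(4))
for e in ((68,550),(230,542),(525,535),(680,535),(522,408),(225,415)): print("S rest",ray(S,o(*e),.006).round(4))
print("cam T",-T["R"].T@T["t"],"S",-S["R"].T@S["t"])
```

```text
(374, 216) [[ 0.5139 -0.1466  0.017 ]]
(622, 214) [[ 0.6299 -0.1435  0.017 ]]
(372, 185) [[ 0.5117 -0.1141  0.017 ]]
(614, 182) [[ 0.6279 -0.1097  0.017 ]]
(374, 154) [[ 0.5114 -0.0799  0.017 ]]
(612, 150) [[ 0.6289 -0.074   0.017 ]]
feet T [[ 0.6181 -0.1502  0.    ]] [[ 0.5279 -0.1541  0.    ]]
feet S [[ 0.6179 -0.1496  0.    ]] [[ 0.527  -0.1563  0.    ]]
T rest [[ 0.5807 -0.2901  0.006 ]]
T rest [[ 0.5819 -0.378   0.006 ]]
T rest [[ 0.6405 -0.29    0.006 ]]
T rest [[ 0.641  -0.3805  0.006 ]]
T rest [[ 0.3985 -0.3009  0.006 ]]
T rest [[ 0.4076 -0.391   0.006 ]]
T rest [[ 0.4584 -0.2948  0.006 ]]
T rest [[ 0.4669 -0.3845  0.006 ]]
S rest [[ 0.4088 -0.399   0.006 ]]
S rest [[ 0.4686 -0.3937  0.006 ]]
S rest [[ 0.5795 -0.3887  0.006 ]]
S rest [[ 0.6382 -0.3884  0.006 ]]
S rest [[ 0.5801 -0.2979  0.006 ]]
S rest [[ 0.4585 -0.304   0.006 ]]
cam T [ 0.4645157  -0.22497713  1.05560501] S [ 0.55639456 -1.12220874  0.51776402]
```

Run:
```python
import cv2,numpy as np
a=cv2.imread("pics/top0.png")
def c(x0,y0,w,h,f,n):
    b=cv2.resize(a[y0:y0+h,x0:x0+w],None,fx=f,fy=f,interpolation=cv2.INTER_CUBIC)
    b=np.clip((b.astype(float)-20)*1.5,0,255).astype(np.uint8)
    for i in range(0,w,10): cv2.line(b,(i*f,0),(i*f,6 if i%50 else 14),(0,255,255),1)
    for i in range(0,h,10): cv2.line(b,(0,i*f),(6 if i%50 else 14,i*f),(0,255,255),1)
    cv2.imwrite(n,b)
c(340,200,95,44,8,"pics/z1.png");c(340,286,95,52,8,"pics/z2.png");c(225,200,40,80,7,"pics/z3.png")
```

```text
(no output)
```

View pics/z1.png

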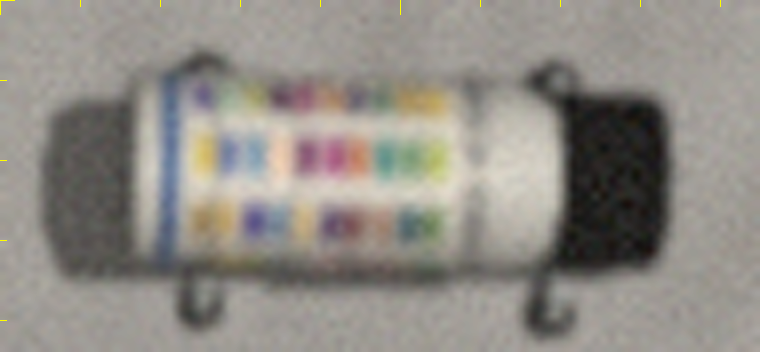

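View pics/z2.png

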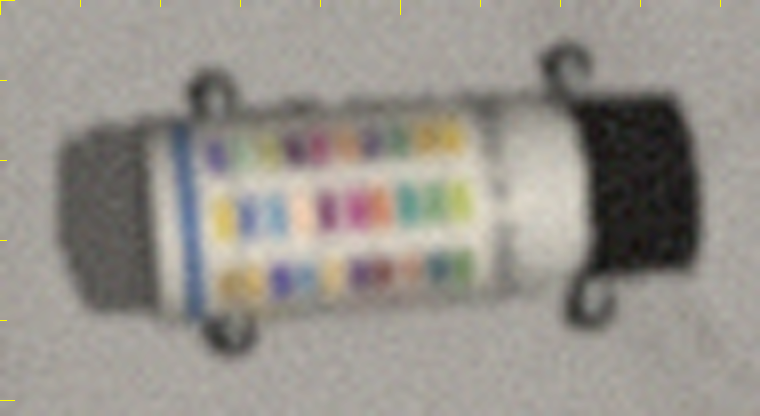

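View pics/z3.png

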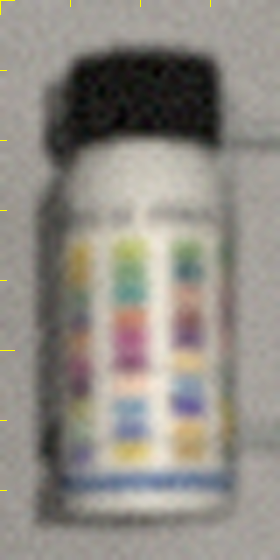

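```bash
cat > f1.py <<'E'
from h import *
import pickle
T,S=pickle.load(open("snap0.pkl","rb"))
def up(P,f,o): return (np.array(P,float)+.5)/f-.5+np.array(o)
D={"far":([(T,0,up([(250,75),(480,80),(250,272),(500,270),(133,170)],8,(340,200))),(T,1,up([(668,180),(615,92),(615,268)],8,(340,200))),
  (S,0,up([(597,270),(537,330),(540,420),(660,330),(664,410)],4,(200,180))),(S,1,up([(547,475),(667,475),(607,542)],4,(200,180)))],(.61,-.335),-90),
 "near":([(T,0,up([(250,107),(480,100),(230,318),(450,302),(152,220)],8,(340,286))),(T,1,up([(698,190),(630,93),(640,274)],8,(340,286))),
  (S,0,up([(147,276),(86,340),(208,330)],4,(200,180))),(S,1,up([(83,480),(207,480),(143,553)],4,(200,180)))],(.433,-.343),-85),
 "c":([(T,0,up([(62,230),(52,420),(228,230),(238,420),(145,520)],7,(225,200))),(T,1,up([(145,48),(72,100),(218,100)],7,(225,200))),
  (S,0,up([(400,53),(520,53),(350,100)],4,(200,180))),(S,1,up([(616,97),(590,56),(590,141)],4,(200,180)))],(.565,-.05),2)}
fits=[]
for n,(obs,xy,yaw) in D.items():
  for sel in ("T","S","TS"):
    def res(p):
        m=np.array([*p[:2],.037]);a=axis(np.radians(p[2]*1000)); o=[]
        for s,i,P in obs:
            if (s is T and "T" not in sel) or (s is S and "S" not in sel): continue
            h=hulls(s,m,a)[i]; o+=[cv2.pointPolygonTest(h,(float(x),float(y)),True) for x,y in P]
        return np.array(o)
    q=least_squares(res,[*xy,yaw/1000],diff_step=1e-3,loss="soft_l1",x_scale=[.01,.01,.005])
    print(n,sel,q.x[:2].round(4),round(q.x[2]*1000,2),res(q.x).round(1))
  fits.append((np.array([*q.x[:2],.037]),axis(np.radians(q.x[2]*1000))))
overlay(T,fits,"pics/ot3.png",(220,190,440,340),3.6)
overlay(S,fits,"pics/os3.png",(200,180,400,330),4)
E
python3 f1.py
```

```text
far T [ 0.6098 -0.3356] -89.58 [0.3 0.4 0.1 0.9 1.3 1.2 0.4 0.2]
far S [ 0.6101 -0.341 ] -91.12 [ 2.1 -0.   0.4 -0.1  0.9  0.3  0.2  0.9]
far TS [ 0.61   -0.3379] -90.65 [ 0.7  0.3 -0.3  1.1  0.2  2.3  0.   0.6  3.   0.3  0.4 -0.4  1.   0.1
  0.4 -0.3]
near T [ 0.4337 -0.3438] -84.32 [-0.3  0.9 -0.   0.   1.3  1.1  0.1  0.5]
near S [ 0.4337 -0.3487] -83.45 [ 1.7  0.3  0.3 -0.   0.   0.8]
near TS [ 0.4336 -0.3459] -83.79 [-0.7  0.8  0.4  0.2  0.2  2.2  0.2  0.5  2.5 -0.   0.6 -0.  -0.  -0.3]
c T [ 0.5643 -0.0498] 2.43 [ 0.7 -0.6  0.7 -0.7  0.5  0.5  0.8  0.9]
c S [ 0.5639 -0.0613] 3.19 [0.1 0.6 0.9 0.9 0.4 1.1]
c TS [ 0.5643 -0.0506] 2.08 [ 0.3 -0.9  1.2 -0.4  0.5  0.5  0.3  1.4  2.4  2.6  0.7  0.7  2.3 -1. ]
```

View pics/ot3.png

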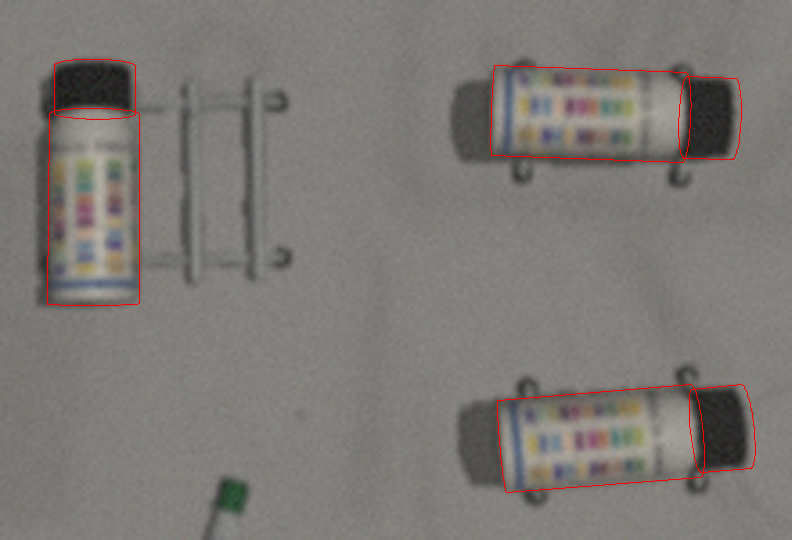

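View pics/os3.png

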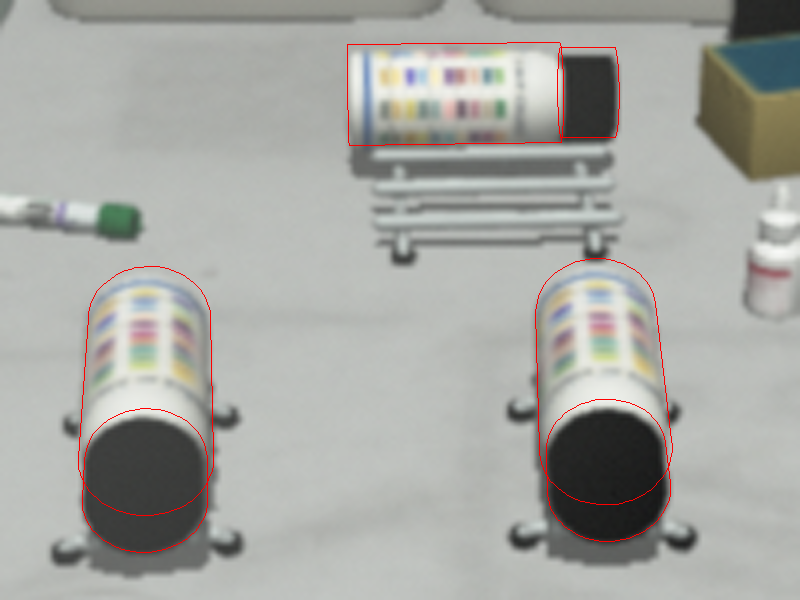

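Both views agree to within a few mm. The scene camera reads about 5 mm nearer in y, so I'll rely mainly on the top view. Estimates, as mid-point and yaw:

| Item | Position (x, y) | Yaw |
|---|---|---|
| Far bottle | (.610, -.336) | -90° |
| Near bottle | (.434, -.344) | -84.3° |
| bottle_c | (.564, -.050) | 2.2° |
| Right seat | (.567, -.1215) | 2.2° |

Next I'll move above the far bottle.

```bash
cat > g.py <<'E'
# prints tool-frame turn+shift to reach a world TCP pose (jaw yaw psi, tool down)
import sys,numpy as np
from scipy.spatial.transform import Rotation as R
from rig import r
s=r.state(); x,y,z,psi=map(float,sys.argv[1:5])
R0=R.from_euler("xyz",s["orientation"],degrees=True); R1=R.from_euler("xyz",[-90,0,psi],degrees=True)
print("turn",(R0.inv()*R1).as_rotvec(degrees=True).round(1),"shift",R0.inv().apply(np.array([x,y,z])-s["position"]).round(4))
print("t",round(s["t"],2),"pos",s["position"].round(4),"rpy",s["orientation"].round(1),"F",s["ft_force"].round(2),"open",round(s["opening"],4),"q",s["q"].round(0))
E
python3 g.py .61 -.336 .14 0
```

```text
turn [ -0.1 -72.7  -0.1] shift [-0.1471  0.0608  0.4826]
t 0.2 pos [ 0.193  -0.62    0.2006] rpy [-90.    0.1 -72.7] F [-0.28 -0.02 -0.35] open 0.0856 q [67. 22.  3. 92. -1. 67. -3.]
```

```bash
python3 -m jog '[[[0,-10,0,-0.018,0,0.06,0],[0,-20,0,-0.036,0,0.12,0],[0,-30,0,-0.055,0,0.18,0],[0,-40,0,-0.073,0,0.24,0],[0,-50,0,-0.092,0.01,0.3,0],[0,-60,0,-0.11,0.02,0.36,0],[0,-70,0,-0.128,0.04,0.42,0],[0,-72.7,0,-0.147,0.06,0.4826,0],[0,-72.7,0,-0.147,0.061,0.4826,0],[0,-72.7,0,-0.147,0.061,0.4826,0]]]' 40; python3 g.py .61 -.336 .14 0
python3 - <<'E'
from rig import r
import cv2
for n in ("scene","top"):
    s=r.snapshot(n); cv2.imwrite(f"pics/{n}1.png",s["pixels"][:,:,::-1])
E
```

```text
t: 1.45
position: [0.6102, -0.3345, 0.1386]
orientation: [-89.8, 0.1, 0.1]
ft_force: [-0.3, -0.1, -0.4]
opening: 0.0852
turn [-0.2  0.1 -0.1] shift [-0.0003 -0.0014 -0.0015]
t 1.45 pos [ 0.6102 -0.3345  0.1386] rpy [-89.8   0.1   0.1] F [-0.34 -0.08 -0.43] open 0.0852 q [ 39.  32. -19.  87.  11.  64.  18.]
```

View pics/scene1.png

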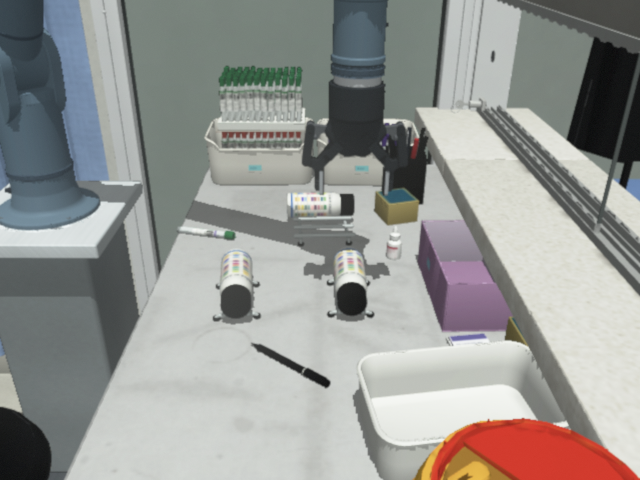

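View pics/top1.png

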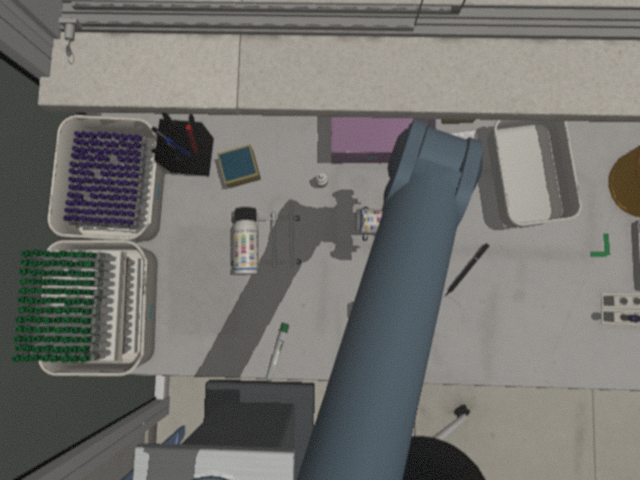

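Run:
```python
from h import *
import pickle
T,S=pickle.load(open("snap0.pkl","rb"))
for dx in (-.05,0,.05):
  for z in (0,.013): print(dx,z,proj(S,[.6102+dx,-.3345,.1386+z]).round(1))
a=cv2.imread("pics/scene1.png"); cv2.imwrite("pics/s1z.png",cv2.resize(a[110:330,290:420],None,fx=2.7*2/2,fy=2.7,interpolation=cv2.INTER_CUBIC))
cv2.imwrite("pics/s1y.png",cv2.resize(a[110:210,290:420],None,fx=6,fy=6,interpolation=cv2.INTER_CUBIC))
```

```text
-0.05 0 [[318.5 218.7]]
-0.05 0.013 [[318.6 210.8]]
0 0 [[352.1 218.8]]
0 0.013 [[352.4 210.9]]
0.05 0 [[385.6 219. ]]
0.05 0.013 [[386.1 211.1]]
```

View pics/s1y.png

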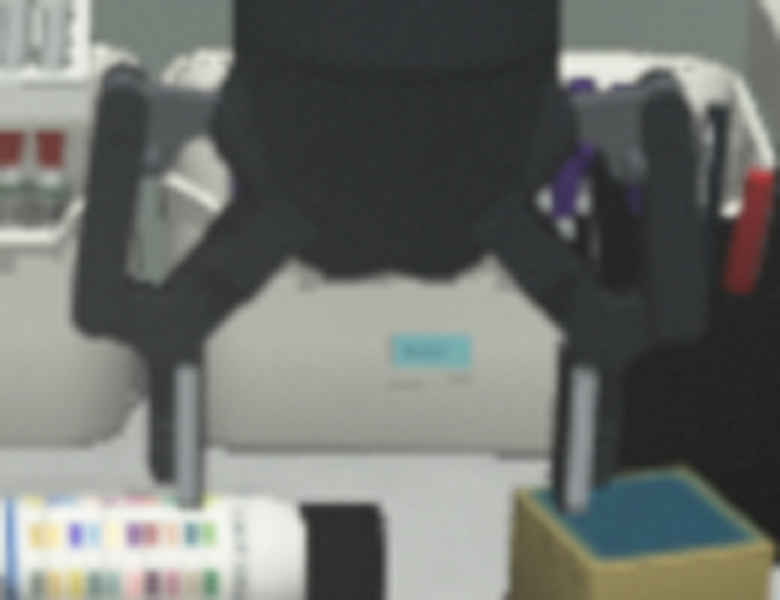

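```bash
python3 -m jog '[[[0,0,0,0,0,0,0.4],[0,0,0,0,0,0,0.4],[0,0,0,0,0,0,0.4],[0,0,0,0,0,0,0.4],[0,0,0,0,0,0,0.4],[0,0,0,0,0,0,0.4]]]' 40;  python3 - <<'E'
from rig import r
import cv2
from h import *
s=r.snapshot("scene"); a=s["pixels"][:,:,::-1].copy(); st=r.state(); print(st["position"],proj(s,st["position"]))
cv2.imwrite("pics/s2y.png",cv2.resize(a[110:240,290:420],None,fx=4.6,fy=4.6,interpolation=cv2.INTER_CUBIC))
a=r.snapshot("top")["pixels"][:,:,::-1]
cv2.imwrite("pics/t2y.png",cv2.resize(a[110:300,310:500],None,fx=3,fy=3,interpolation=cv2.INTER_CUBIC))
E
```

```text
t: 2.3
position: [0.6085, -0.3385, 0.1399]
orientation: [-90.0, 0.1, -0.2]
ft_force: [-0.8, 0.2, -0.8]
opening: 0.0509
[ 0.60853797 -0.33850133  0.13986352] [[351.15800839 219.24043158]]
```

View pics/s2y.png

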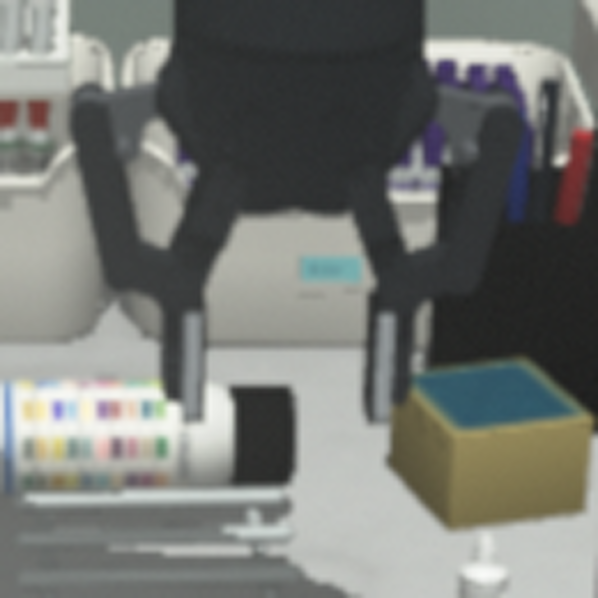

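View pics/t2y.png

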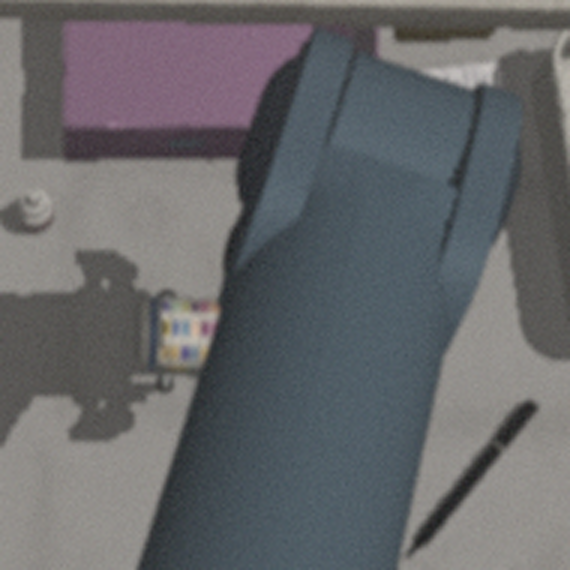

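Run:
```python
from rig import r
print(r.pinch_z,[a for a in dir(r) if a[0]!='_'])
```

```text
0.0187 ['Unreachable', 'job_done', 'pinch_z', 'snapshot', 'state']
```

The fingertips show about 16 px higher in the scene view than the reported TCP projects. I'll descend partway with the gripper open and compare again before trusting heights.

```bash
python3 g.py .61 -.3365 .06 0; python3 -m jog '[[[0,0,0,0.001,0,0.002,0],[0,0,0,0.0015,0.02,0.002,0],[0,0,0,0.0015,0.04,0.002,0],[0,0,0,0.0015,0.06,0.002,0],[0,0,0,0.0015,0.08,0.002,0],[0,0,0,0.0015,0.08,0.002,0]]]' 40;  cat > look.py <<'E'
import sys,cv2
from rig import r
from h import *
n=sys.argv[1]; x0,y0,x1,y1,f=map(float,sys.argv[3:8]); s=r.snapshot(sys.argv[2]); st=r.state(); a=s["pixels"][:,:,::-1].copy()
print(st["t"],st["position"].round(4),st["opening"].round(4),st["ft_force"].round(1),"tcp px",proj(s,st["position"]).round(1))
cv2.imwrite(f"pics/{n}.png",cv2.resize(a[int(y0):int(y1),int(x0):int(x1)],None,fx=f,fy=f,interpolation=cv2.INTER_CUBIC))
E
python3 look.py s3 scene 290 150 420 330 3.3
```

```text
turn [ 0.  -0.2 -0.1] shift [0.0016 0.0798 0.0021]
t 2.4 pos [ 0.6085 -0.3386  0.1398] rpy [-90.    0.1  -0.2] F [-0.38  0.27  0.84] open 0.0512 q [ 39.  31. -19.  87.  11.  64.  18.]
t: 3.15
position: [0.6075, -0.3356, 0.0563]
orientation: [-89.9, 0.4, -0.2]
ft_force: [0.3, -0.9, 0.2]
opening: 0.0854Traceback (most recent call last):
  File "look.py", line 5, in <module>
    print(st["t"],st["position"].round(4),st["opening"].round(4),st["ft_force"].round(1),"tcp px",proj(s,st["position"]).round(1))
                                          ^^^^^^^^^^^^^^^^^^^
AttributeError: 'float' object has no attribute 'round'
```

```bash
sed -i 's/st\["opening"\].round(4)/round(float(st["opening"]),4)/' look.py
python3 look.py s3 scene 290 150 420 330 3.3
```

```text
3.25 [ 0.6099 -0.3366  0.0596] 0.0855 [-0.2  1.5 -0.2] tcp px [[350.4 265.4]]
```

View pics/s3.png

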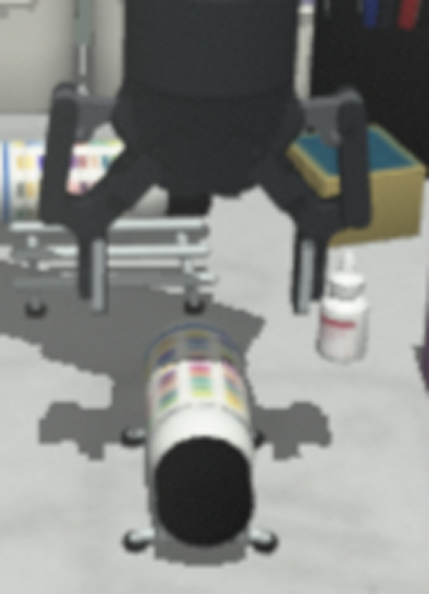

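```bash
python3 -m jog '[[[0,0,0,0,0.015,0,0],[0,0,0,0,0.03,0,0],[0,0,0,0,0.03,0,0]]]' 40
python3 look.py s4 scene 290 150 420 330 3.3; python3 look.py t4 top 300 130 500 330 3
```

```text
t: 3.62
position: [0.6079, -0.3357, 0.027]
orientation: [-89.9, 0.4, -0.2]
ft_force: [0.5, -0.1, 1.3]
opening: 0.0854
3.675 [ 0.6088 -0.3361  0.0281] 0.0858 [ 0.  0. -0.] tcp px [[349.  282.5]]
3.725 [ 0.6096 -0.3364  0.029 ] 0.0857 [-0.3 -0.1  0.3] tcp px [[388.7 222.2]]
```

View pics/s4.png

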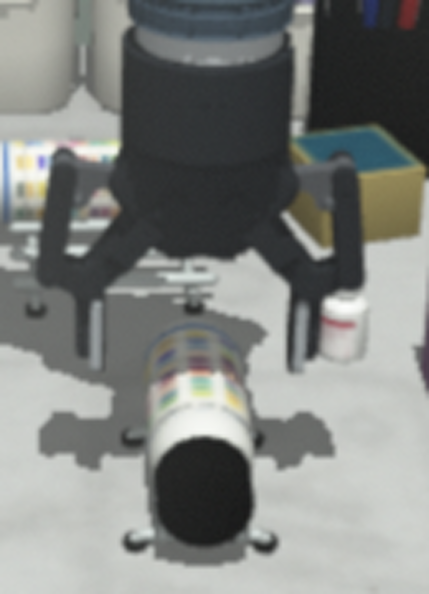

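View pics/t4.png

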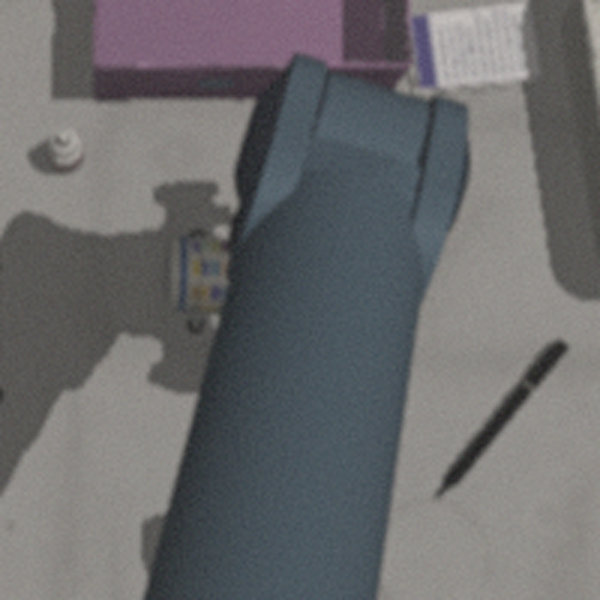

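The finger separation gives the expected depth, so the tips really do sit about 20–25 mm higher than the reported TCP suggests. Going 18 mm lower is safe either way, so I'll do that and look again.

```bash
python3 -m jog '[[[0,0,0,0,0.009,0,0],[0,0,0,0,0.018,0,0],[0,0,0,0,0.018,0,0],[0,0,0,0,0.018,0,0]]]' 40
python3 look.py s5 scene 290 150 420 330 3.3
```

```text
t: 4.22
position: [0.6095, -0.3364, 0.0109]
orientation: [-90.0, 0.2, -0.2]
ft_force: [0.1, -0.6, -0.2]
opening: 0.0853
4.275 [ 0.6098 -0.3365  0.0112] 0.085 [0.4 0.4 0.6] tcp px [[349.3 291.8]]
```

View pics/s5.png

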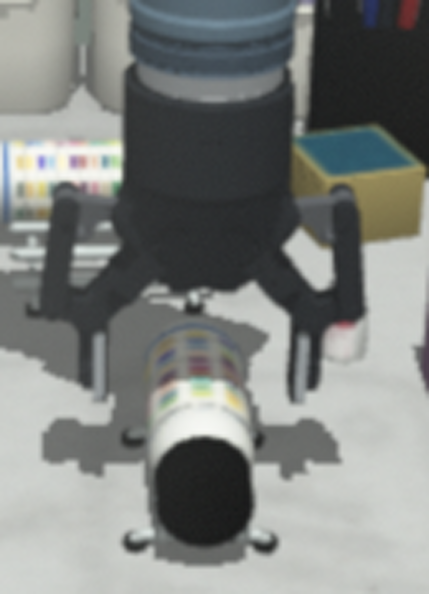

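Run:
```python
from h import *
import pickle
T,S=pickle.load(open("snap0.pkl","rb"))
o=lambda u,v:[(u+.5)/3.3-.5+290,(v+.5)/3.3-.5+150]
for n,e in (("left finger shadow lower edge",(95,460)),("right",(310,462)),("bottle foot shadow",None)):
    if e: print(n,ray(S,o(*e),0).round(3))
# top0: far bottle foot shadow end at z1 (42,185)->px ; shadow of near too
for e,f,of in (((42,185),8,(340,200)),((60,210),8,(340,286))): print("foot shadow end y",ray(T,[(e[0]+.5)/f-.5+of[0],(e[1]+.5)/f-.5+of[1]],0).round(3))
# dropper height check
print("dropper S px?")
```

```text
left finger shadow lower edge [[ 0.561 -0.311  0.   ]]
right [[ 0.667 -0.313  0.   ]]
foot shadow end y [[ 0.61  -0.249  0.   ]]
foot shadow end y [[ 0.428 -0.258  0.   ]]
dropper S px?
```

Shadows don't settle it. I'll lower in small guarded steps and watch the force.

```bash
python3 -m jog '[[[0,0,0,0,0.006,0,0],[0,0,0,0,0.012,0,0],[0,0,0,0,0.012,0,0]]]' 40
python3 look.py s6 scene 290 150 420 330 3.3
```

```text
t: 4.65
position: [0.6088, -0.3361, -0.0019]
orientation: [-89.9, 0.2, -0.2]
ft_force: [0.0, -0.3, -0.3]
opening: 0.0856
4.7 [ 0.6092 -0.3363 -0.0014] 0.0857 [ 0.3 -0.4  0.7] tcp px [[348.7 298.4]]
```

View pics/s6.png

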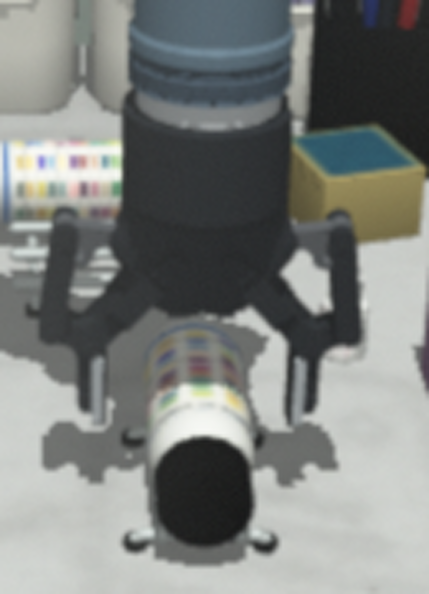

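The tips are still about 4 cm above the desk when open, so the reported TCP reads about 29 mm low against the camera. I'll go by the picture: lower 5 mm more and close.

```bash
python3 -m jog '[[[0,0,0,0,0.005,0,0],[0,0,0,0,0.005,0,0.2],[0,0,0,0,0.005,0,0.3],[0,0,0,0,0.005,0,0.36],[0,0,0,0,0.005,0,0.42],[0,0,0,0,0.005,0,0.6],[0,0,0,0,0.005,0,0.6],[0,0,0,0,0.005,0,0.6]]]' 40
python3 look.py s7 scene 290 150 420 330 3.3
```

```text
t: 5.7
position: [0.6104, -0.3363, -0.0057]
orientation: [-90.0, 0.1, -0.2]
ft_force: [1.9, 0.1, 2.9]
opening: 0.047
5.75 [ 0.6104 -0.3363 -0.0057] 0.0472 [2.7 0.7 3.4] tcp px [[349.4 300.6]]
```

View pics/s7.png

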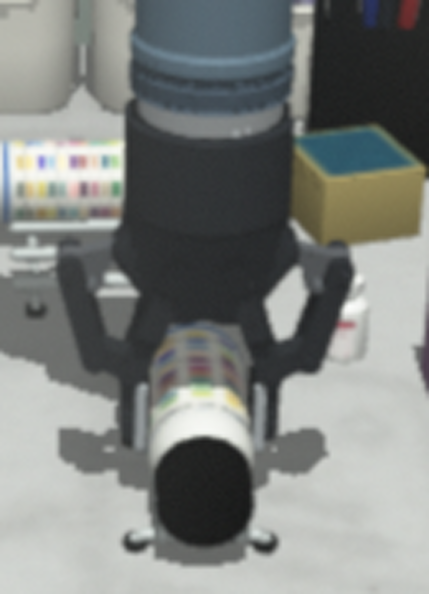

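The opening reads 47 mm rather than 50, so the tips may be gripping above the axis. I'll reopen, go 8 mm lower and compare.

```bash
python3 -m jog '[[[0,0,0,0,0,0,0.2],[0,0,0,0,0,0,0.2],[0,0,0,0,0.004,0,0.2],[0,0,0,0,0.008,0,0.3],[0,0,0,0,0.008,0,0.36],[0,0,0,0,0.008,0,0.42],[0,0,0,0,0.008,0,0.6],[0,0,0,0,0.008,0,0.6],[0,0,0,0,0.008,0,0.6]]]' 40
python3 look.py s8 scene 290 150 420 330 3.3
```

```text
t: 6.88
position: [0.6105, -0.3364, -0.0134]
orientation: [-90.0, 0.1, -0.2]
ft_force: [-0.3, -0.4, 1.1]
opening: 0.047
6.925 [ 0.6105 -0.3364 -0.0134] 0.0473 [-0.3  0.2  0.7] tcp px [[349.3 304.7]]
```

View pics/s8.png

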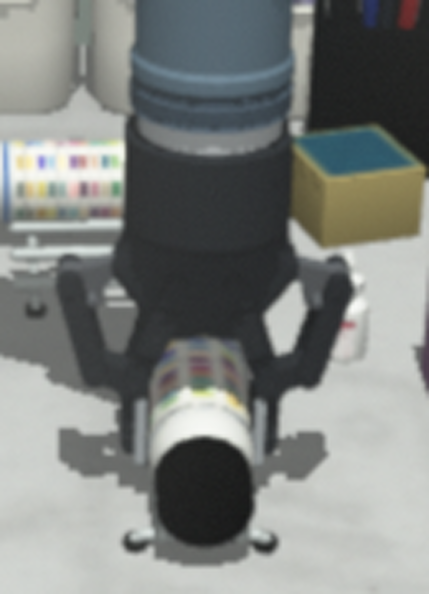

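The opening is the same 8 mm lower, so 47 mm is just how the gripper reads on a 50 mm body, and both grips are on the axis. The tips are about 15 mm below the axis, so I'll lift.

```bash
python3 -m jog '[[[0,0,0,0,-0.005,0,0.6],[0,0,0,0,-0.015,0,0.6],[0,0,0,0,-0.035,0,0.6],[0,0,0,0,-0.06,0,0.6],[0,0,0,0,-0.09,0,0.6],[0,0,0,0,-0.12,0,0.6],[0,0,0,0,-0.12,0,0.6]]]' 40
python3 look.py s9 scene 260 110 440 330 2.7;python3 g.py .567 -.1215 .11 92.3
```

```text
t: 7.8
position: [0.614, -0.3378, 0.112]
orientation: [-90.2, -0.4, -0.2]
ft_force: [1.1, -0.4, -1.6]
opening: 0.0471
7.85 [ 0.6123 -0.3371  0.1094] 0.0471 [-0.7 -0.9 -1.3] tcp px [[352.9 237. ]]
turn [  0.3 -92.5   0. ] shift [-0.0458 -0.0012  0.2155]
t 7.85 pos [ 0.6123 -0.3371  0.1094] rpy [-90.1  -0.2  -0.2] F [-0.71 -0.87 -1.32] open 0.0471 q [ 39.  33. -19.  88.  12.  61.  17.]
```

View pics/s9.png

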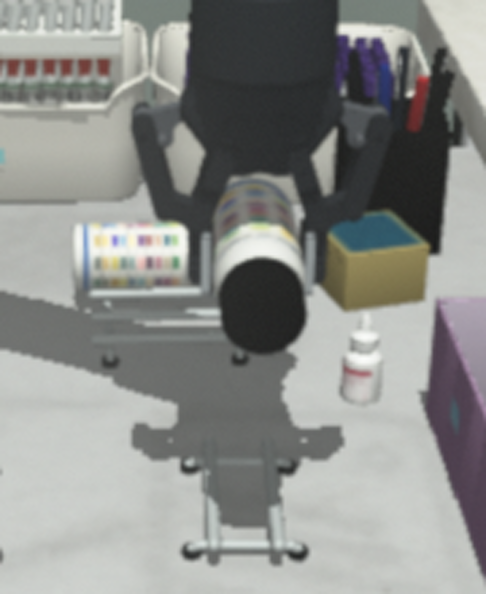

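```bash
python3 -m jog '[[[0,-8,0,-0.004,0,0.02,0.6],[0,-18,0,-0.009,0,0.04,0.6],[0,-28,0,-0.014,0,0.065,0.6],[0,-38,0,-0.019,0,0.09,0.6],[0,-48,0,-0.024,0,0.115,0.6],[0,-58,0,-0.03,0,0.14,0.6],[0,-68,0,-0.036,0,0.165,0.6],[0,-78,0,-0.04,0,0.185,0.6],[0,-86,0,-0.043,0,0.2,0.6],[0,-92.5,0,-0.0458,0,0.2155,0.6],[0,-92.5,0,-0.0458,0,0.2155,0.6],[0,-92.5,0,-0.0458,0,0.2155,0.6]]]' 40
python3 look.py s10 scene 240 90 440 270 3;python3 look.py t10 top 180 130 440 330 3;python3 g.py .567 -.1215 .06 92.3
```

```text
t: 9.35
position: [0.5665, -0.1224, 0.108]
orientation: [-90.1, 0.1, 92.2]
ft_force: [-0.2, -0.5, -1.0]
opening: 0.0472
9.4 [ 0.5667 -0.1227  0.1082] 0.0474 [-0.3  0.4 -1.6] tcp px [[321.7 183.5]]
9.45 [ 0.5668 -0.1228  0.1084] 0.0474 [-0.2  0.3 -0.7] tcp px [[278.  236.4]]
turn [ 0.1 -0.1 -0.2] shift [ 0.0014  0.0484 -0.0001]
t 9.45 pos [ 0.5668 -0.1228  0.1084] rpy [-90.1   0.2  92.2] F [-0.16  0.34 -0.72] open 0.0474 q [ 42.  26. -42. 105.  21.  57.  84.]
```

View pics/s10.png

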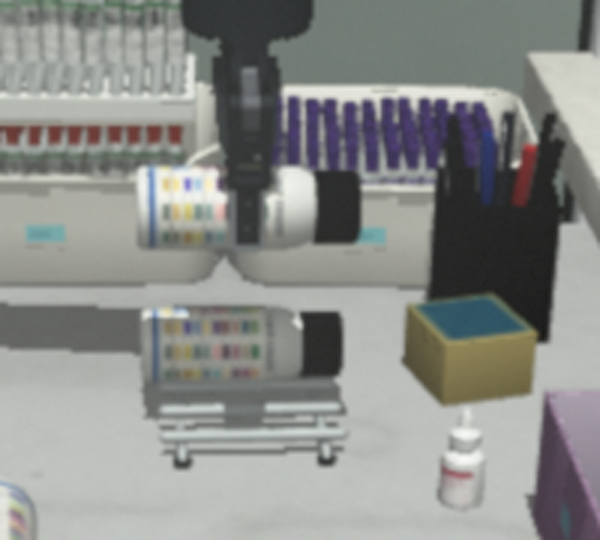

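View pics/t10.png

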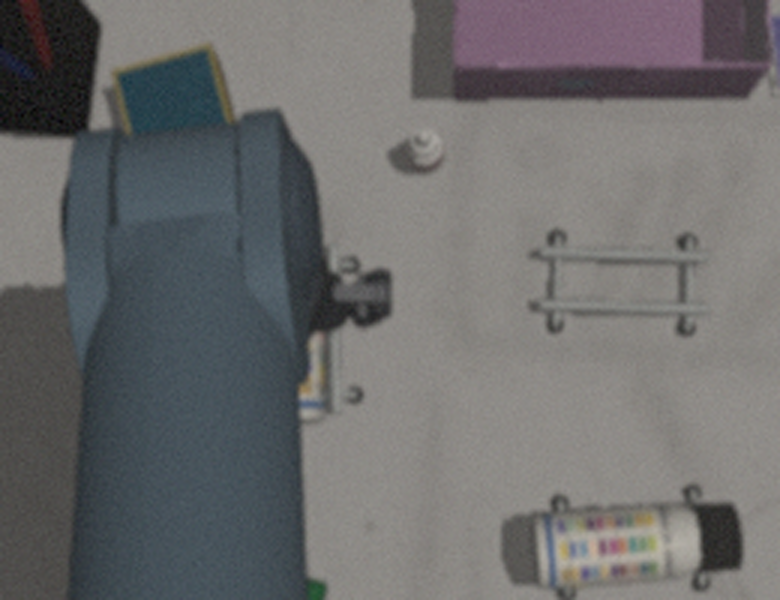

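Run:
```python
from h import *
import pickle
T,S=pickle.load(open("snap0.pkl","rb"))
for nm,m,yaw in (("held",(.567,-.1228,.1586),2.2),("c",(.5643,-.0498,.037),2.2),("c5",(.5643,-.055,.037),2.2)):
    hb,hc=hulls(S,np.array(m),axis(np.radians(yaw))); h=np.vstack([hb,hc])
    print(nm,"cols",h[:,0].min(),h[:,0].max(),"rows",hb[:,1].min(),hb[:,1].max(),"crop",(h[:,0].min()-240)*3,(h[:,0].max()-240)*3)
```

```text
held cols 284.64664 360.49265 rows 143.12863 171.72154 crop 133.93991 361.47794
c cols 286.39908 354.28827 rows 189.97086 215.6158 crop 139.19724 342.8648
c5 cols 286.2754 354.43704 rows 190.99075 216.73941 crop 138.82617 343.31113
```

```bash
python3 -m jog '[[[0,0,0,0.0005,0.015,0,0.6],[0,0,0,0.001,0.035,0,0.6],[0,0,0,0.001,0.055,0,0.6],[0,0,0,0.001,0.075,0,0.6],[0,0,0,0.001,0.092,0,0.6],[0,0,0,0.001,0.104,0,0.6],[0,0,0,0.001,0.109,0,0.6],[0,0,0,0.001,0.109,0,0.6],[0,0,0,0.001,0.109,0,0.6]]]' 40
python3 look.py s11 scene 260 150 390 270 5;python3 look.py t11 top 200 170 320 290 5;python3 g.py .567 -.1215 -.0134 92.3
```

```text
t: 10.58
position: [0.5679, -0.1222, 0.0001]
orientation: [-90.2, 0.2, 92.2]
ft_force: [0.2, -0.3, -0.5]
opening: 0.0474
10.625 [ 5.679e-01 -1.222e-01  2.000e-04] 0.0477 [ 0.2  0.4 -1.4] tcp px [[321.9 235.7]]
10.675 [ 5.678e-01 -1.222e-01  1.000e-04] 0.0474 [ 0.7 -0.3 -0.9] tcp px [[283.2 241.6]]
turn [ 0.2 -0.1 -0.2] shift [0.0008 0.0135 0.0008]
t 10.68 pos [ 5.678e-01 -1.222e-01  1.000e-04] rpy [-90.2   0.2  92.2] F [ 0.69 -0.27 -0.93] open 0.0474 q [ 38.  35. -37. 107.  28.  47.  79.]
```

View pics/s11.png

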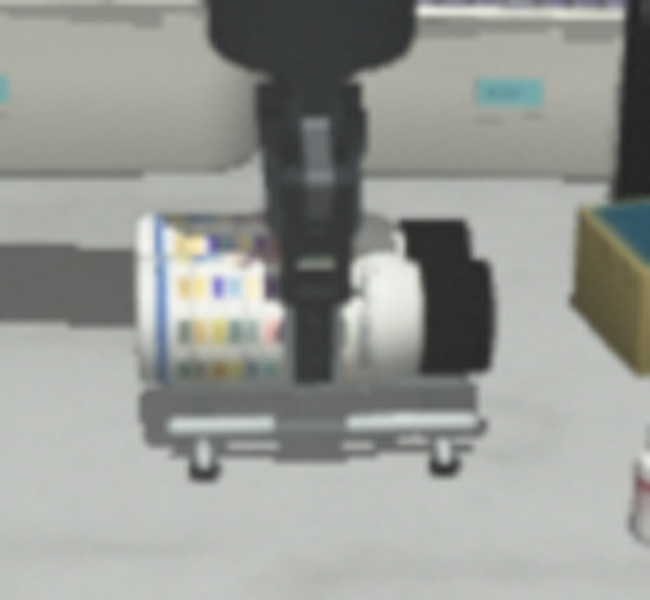

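View pics/t11.png

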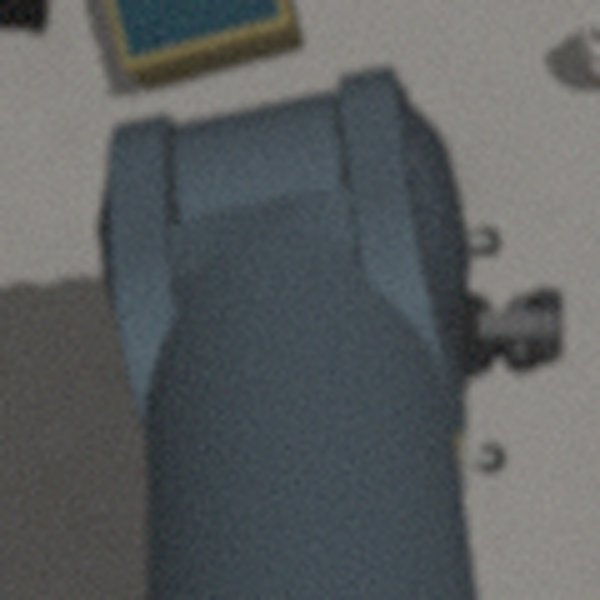

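```bash
python3 -m jog '[[[0,0,0,0.0004,0.003,0.0008,0.6],[0,0,0,0.0008,0.006,0.0008,0.6],[0,0,0,0.0008,0.0085,0.0008,0.6],[0,0,0,0.0008,0.0105,0.0008,0.6],[0,0,0,0.0008,0.012,0.0008,0.6],[0,0,0,0.0008,0.013,0.0008,0.6],[0,0,0,0.0008,0.013,0.0008,0.6]]]' 40
python3 look.py s12 scene 260 150 390 270 5; python3 g.py .567 -.1215 -.0134 92.3
```

```text
t: 11.55
position: [0.5675, -0.1218, -0.0117]
orientation: [-90.2, 0.2, 92.2]
ft_force: [-2.1, 0.9, 4.7]
opening: 0.0474
11.6 [ 0.5675 -0.1218 -0.0117] 0.0476 [-1.7 -1.   5.4] tcp px [[321.6 241.1]]
turn [ 0.2 -0.1 -0.2] shift [0.0003 0.0017 0.0005]
t 11.6 pos [ 0.5675 -0.1218 -0.0117] rpy [-90.2   0.2  92.2] F [-1.7  -1.05  5.38] open 0.0476 q [ 37.  36. -36. 108.  29.  46.  78.]
```

View pics/s12.png

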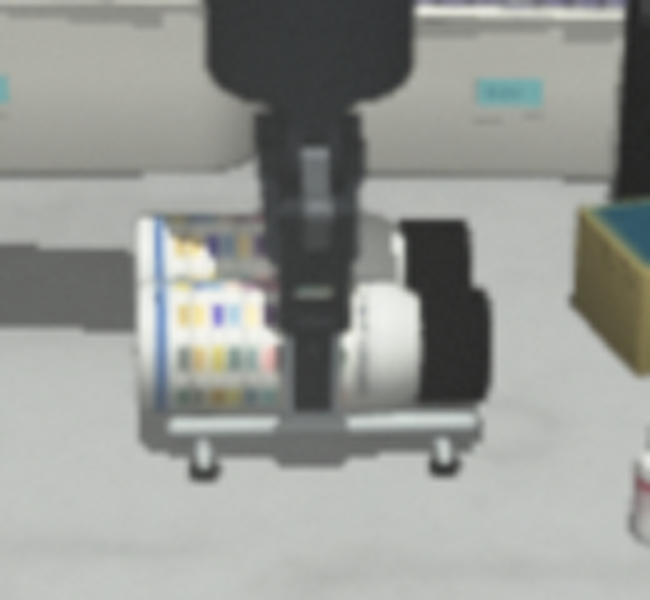

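```bash
python3 -m jog '[[[0,0,0,0,0,0,0.42],[0,0,0,0,0,0,0.39],[0,0,0,0,0,0,0.37],[0,0,0,0,0,0,0.36],[0,0,0,0,0,0,0.36],[0,0,0,0,-0.006,0,0.36],[0,0,0,0,-0.015,0,0.36],[0,0,0,0,-0.03,0,0.36],[0,0,0,0,-0.05,0,0.36],[0,0,0,0,-0.08,0,0.36],[0,0,0,0,-0.11,0,0.3],[0,0,0,0,-0.11,0,0.2]]]' 40
python3 look.py s13 scene 260 150 390 270 5; python3 g.py .4337 -.344 .08 5.7
```

```text
t: 13.1
position: [0.5703, -0.1215, 0.1026]
orientation: [-90.7, 0.4, 92.2]
ft_force: [0.8, 1.2, 0.3]
opening: 0.0683
13.15 [ 0.5685 -0.1215  0.1006] 0.0682 [-0.2  0.3  0.1] tcp px [[322.7 187.1]]
turn [ 0.6 86.5  0.1] shift [-0.217   0.0207  0.1434]
t 13.15 pos [ 0.5685 -0.1215  0.1006] rpy [-90.5   0.3  92.2] F [-0.23  0.31  0.06] open 0.0682 q [ 42.  27. -42. 105.  21.  56.  83.]
```

View pics/s13.png

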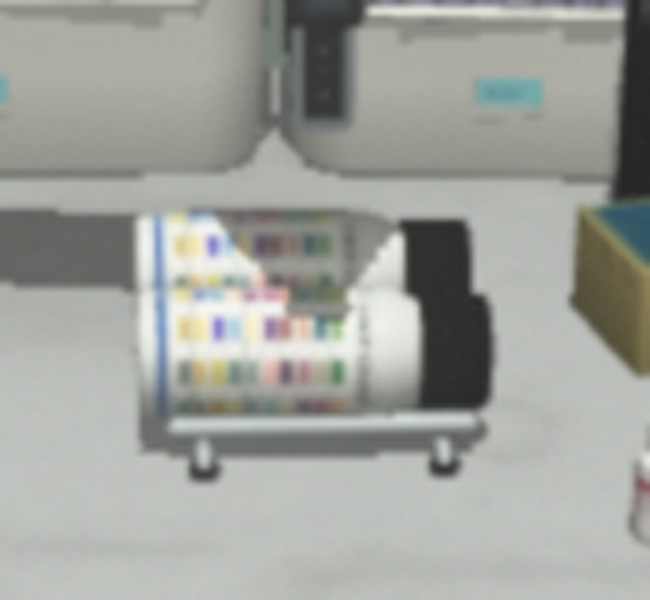

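The first bottle sits in its seat, ends flush: foot ends at about x=140 px and caps at 470 and 490 px by perspective. Next is the near bottle.

```bash
python3 -m jog '[[[0,9,0,-0.02,0,0.013,0.1],[0,19,0,-0.045,0,0.03,0],[0,29,0,-0.07,0,0.046,0],[0,39,0,-0.095,0,0.062,0],[0,49,0,-0.12,0,0.079,0],[0,59,0,-0.145,0,0.096,0],[0,69,0,-0.17,0,0.112,0],[0,79,0,-0.195,0.01,0.129,0],[0,86.5,0,-0.217,0.02,0.1434,0],[0.5,86.5,0,-0.217,0.02,0.1434,0],[0.5,86.5,0,-0.217,0.02,0.1434,0],[0.5,86.5,0,-0.217,0.02,0.1434,0]]]' 40
python3 look.py s14 scene 170 130 410 330 3;python3 look.py t14 top 210 170 450 370 3; python3 g.py .4337 -.344 -.005 5.7; python3 -c "
from rig import r;import pickle
pickle.dump((r.snapshot('top'),r.snapshot('scene')),open('snap1.pkl','wb'))"
```

```text
t: 14.65
position: [0.4352, -0.3423, 0.081]
orientation: [-90.0, -0.2, 5.9]
ft_force: [0.1, 0.0, 0.2]
opening: 0.0851
14.7 [ 0.4351 -0.3425  0.0811] 0.0854 [0.3 0.2 0.2] tcp px [[235.9 254.7]]
14.75 [ 0.4348 -0.3427  0.0811] 0.0854 [ 0.8 -0.3  0.6] tcp px [[393.9 310.8]]
turn [0.  0.2 0.2] shift [-0.0015  0.0861 -0.0011]
t 14.75 pos [ 0.4348 -0.3427  0.0811] rpy [-90.   -0.2   5.9] F [ 0.76 -0.3   0.58] open 0.0854 q [ 52.  21. -21. 110.  10.  50.  32.]
```

View pics/s14.png

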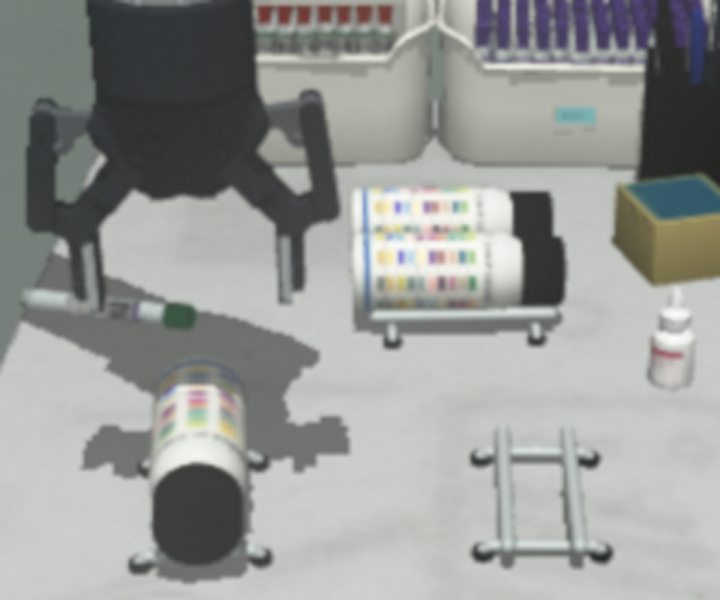

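View pics/t14.png

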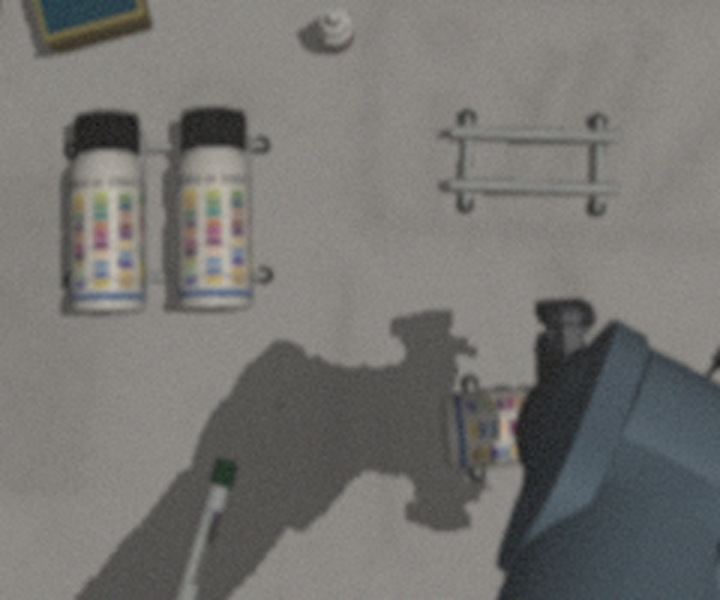

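Both seated bottles look level and parallel in the top view, with feet at rows 313 and 308, which matches the 2° cradle yaw. I'll descend on the near bottle to a shallow grip.

```bash
python3 -m jog '[[[0,0,0,-0.001,0.015,-0.001,0],[0,0,0,-0.001,0.035,-0.001,0],[0,0,0,-0.001,0.055,-0.001,0],[0,0,0,-0.001,0.075,-0.001,0],[0,0,0,-0.001,0.085,-0.001,0],[0,0,0,-0.001,0.0877,-0.001,0],[0,0,0,-0.001,0.0877,-0.001,0]]]' 40
python3 look.py s15 scene 170 190 300 330 4;python3 g.py .4337 -.344 -.0065 5.7
```

```text
t: 15.72
position: [0.4342, -0.3446, -0.0065]
orientation: [-90.1, -0.2, 5.8]
ft_force: [-0.1, -0.8, 0.3]
opening: 0.0853
15.775 [ 0.4344 -0.3448 -0.0061] 0.0854 [-0.1  0.1  0.9] tcp px [[238.6 303.5]]
turn [0.1 0.1 0.2] shift [-0.0006  0.0004  0.0008]
t 15.78 pos [ 0.4344 -0.3448 -0.0061] rpy [-90.1  -0.2   5.8] F [-0.14  0.07  0.94] open 0.0854 q [ 50.  29. -19. 112.  14.  41.  29.]
```

View pics/s15.png

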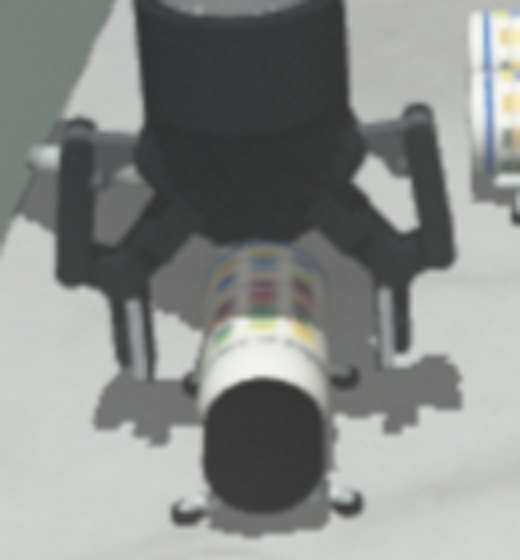

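```bash
python3 -m jog '[[[0,0,0,0,0,0.0008,0.2],[0,0,0,0,0,0.0008,0.3],[0,0,0,0,0,0.0008,0.36],[0,0,0,0,0,0.0008,0.42],[0,0,0,0,0,0.0008,0.6],[0,0,0,0,0,0.0008,0.6],[0,0,0,0,0,0.0008,0.6],[0,0,0,0,0,0.0008,0.6]]]' 40
python3 look.py s16 scene 170 190 300 330 4;python3 g.py .4337 -.344 .12 5.7
```

```text
t: 16.77
position: [0.4334, -0.3442, -0.0058]
orientation: [-90.1, -0.1, 5.8]
ft_force: [-4.0, 0.7, 6.1]
opening: 0.0468
16.825 [ 0.4334 -0.3442 -0.0058] 0.0475 [-2.8  0.9  5.9] tcp px [[238.  303.1]]
turn [0.1 0.1 0.1] shift [ 0.0006 -0.1258 -0.    ]
t 16.82 pos [ 0.4334 -0.3442 -0.0058] rpy [-90.1  -0.1   5.8] F [-2.75  0.94  5.85] open 0.0475 q [ 50.  29. -19. 112.  14.  41.  29.]
```

View pics/s16.png

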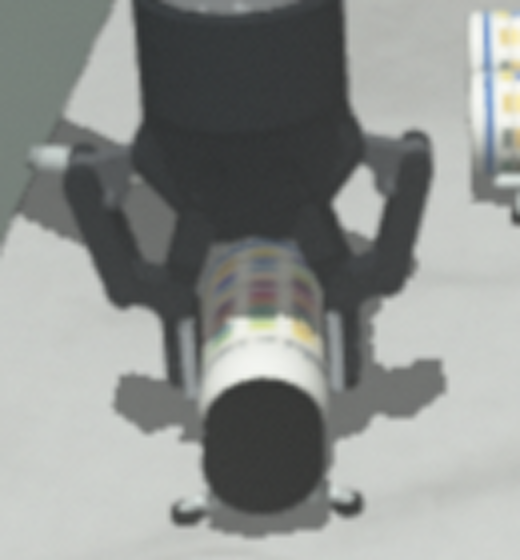

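```bash
python3 -m jog '[[[0,0,0,0,-0.005,0,0.6],[0,0,0,0,-0.015,0,0.6],[0,0,0,0,-0.035,0,0.6],[0,0,0,0,-0.06,0,0.6],[0,0,0,0,-0.09,0,0.6],[0,0,0,0,-0.12,0,0.6],[0,0,0,0,-0.135,0,0.6],[0,0,0,0,-0.135,0,0.6]]]' 40
python3 look.py s17 scene 170 100 410 300 3;python3 g.py .5661 -.0858 .13 92.3
```

```text
t: 17.82
position: [0.4342, -0.3448, 0.1311]
orientation: [-90.2, -0.3, 5.8]
ft_force: [-0.2, 0.8, -1.3]
opening: 0.0472
17.875 [ 0.4331 -0.3441  0.1295] 0.0471 [-1.  -0.7 -1.2] tcp px [[232.5 226.6]]
turn [  0.2 -86.5   0. ] shift [ 0.1584 -0.0006  0.2436]
t 17.88 pos [ 0.4331 -0.3441  0.1295] rpy [-90.1  -0.1   5.8] F [-0.95 -0.7  -1.25] open 0.0471 q [ 53.  18. -22. 108.   8.  56.  34.]
```

View pics/s17.png

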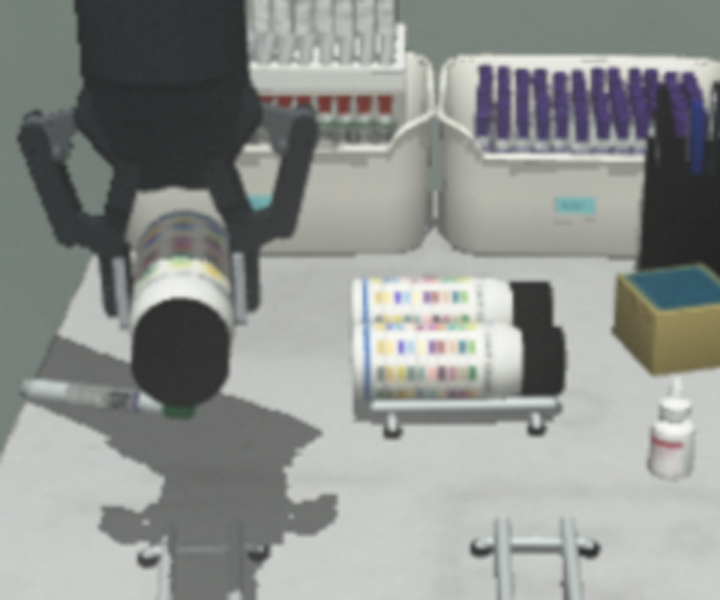

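```bash
python3 -m jog '[[[0,-8,0,0.014,0,0.02,0.6],[0,-17,0,0.03,0,0.045,0.6],[0,-26,0,0.046,0,0.07,0.6],[0,-35,0,0.062,0,0.095,0.6],[0,-44,0,0.079,0,0.12,0.6],[0,-53,0,0.095,0,0.146,0.6],[0,-62,0,0.111,0,0.171,0.6],[0,-71,0,0.127,0,0.196,0.6],[0,-80,0,0.143,0,0.22,0.6],[0,-86.5,0,0.1584,0,0.2436,0.6],[0,-86.5,0,0.1584,0,0.2436,0.6],[0,-86.5,0,0.1584,0,0.2436,0.6],[0,-86.5,0,0.1584,0,0.2436,0.6]]]' 40
python3 look.py s18 scene 240 70 440 270 3;python3 g.py .5661 -.0858 .045 92.3
```

```text
t: 19.5
position: [0.5651, -0.0877, 0.1287]
orientation: [-90.0, 0.2, 92.1]
ft_force: [0.7, 0.1, -1.2]
opening: 0.0471
19.55 [ 0.5653 -0.0876  0.1289] 0.0472 [-0.3  0.6 -0.7] tcp px [[321. 166.]]
turn [ 0.1 -0.2 -0.2] shift [ 0.002   0.0839 -0.0007]
t 19.55 pos [ 0.5653 -0.0876  0.1289] rpy [-90.1   0.2  92.1] F [-0.32  0.6  -0.71] open 0.0472 q [ 40.  24. -43. 105.  19.  59.  82.]
```

View pics/s18.png

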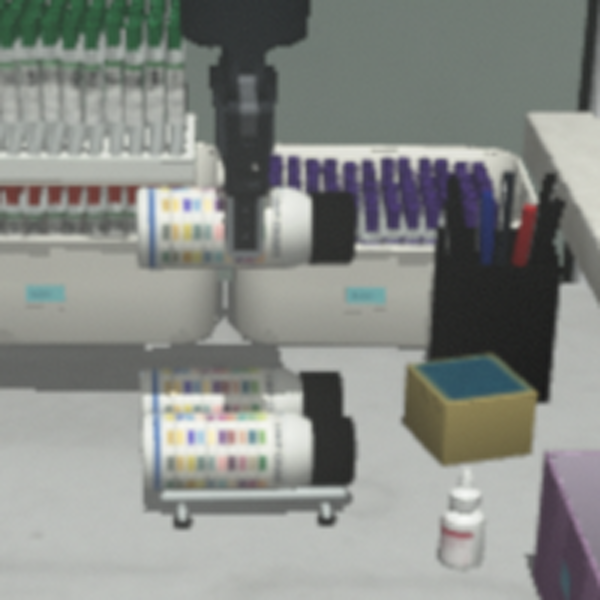

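```bash
python3 -m jog '[[[0,0,0,0.001,0.015,-0.0005,0.6],[0,0,0,0.002,0.035,-0.0007,0.6],[0,0,0,0.002,0.055,-0.0007,0.6],[0,0,0,0.002,0.07,-0.0007,0.6],[0,0,0,0.002,0.08,-0.0007,0.6],[0,0,0,0.002,0.084,-0.0007,0.6],[0,0,0,0.002,0.084,-0.0007,0.6],[0,0,0,0.002,0.084,-0.0007,0.6]]]' 40
python3 look.py s19 scene 260 120 390 240 5;python3 g.py .5661 -.0858 .0287 92.3
```

```text
t: 20.55
position: [0.5668, -0.0858, 0.0456]
orientation: [-90.2, 0.2, 92.1]
ft_force: [0.5, -0.4, -1.3]
opening: 0.047
20.6 [ 0.5668 -0.0858  0.0457] 0.0473 [-0.2 -0.4 -0.4] tcp px [[321.4 206.2]]
turn [ 0.2 -0.2 -0.2] shift [0.0001 0.017  0.0008]
t 20.6 pos [ 0.5668 -0.0858  0.0457] rpy [-90.2   0.2  92.1] F [-0.2  -0.44 -0.39] open 0.0473 q [ 37.  30. -39. 108.  25.  51.  77.]
```

View pics/s19.png

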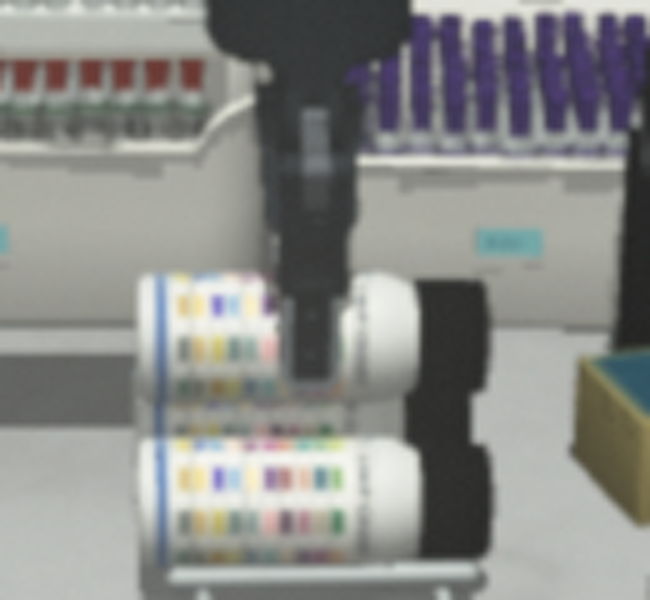

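```bash
python3 -m jog '[[[0,0,0,0,0.004,0.0008,0.6],[0,0,0,0,0.008,0.0008,0.6],[0,0,0,0,0.011,0.0008,0.6],[0,0,0,0,0.012,0.0008,0.6],[0,0,0,0,0.013,0.0008,0.6],[0,0,0,0,0.013,0.0008,0.6]]]' 40
python3 look.py s20 scene 260 120 390 240 5;python3 g.py .5661 -.0858 .0287 92.3
```

```text
t: 21.35
position: [0.5661, -0.0858, 0.0326]
orientation: [-90.2, 0.2, 92.1]
ft_force: [-0.2, -1.5, -1.1]
opening: 0.0472
21.4 [ 0.5661 -0.0858  0.0327] 0.0473 [ 0.   0.4 -0.9] tcp px [[321.  212.3]]
turn [ 0.2 -0.2 -0.2] shift [0.    0.004 0.   ]
t 21.4 pos [ 0.5661 -0.0858  0.0327] rpy [-90.2   0.2  92.1] F [ 0.    0.37 -0.88] open 0.0473 q [ 36.  31. -39. 108.  26.  50.  77.]
```

View pics/s20.png

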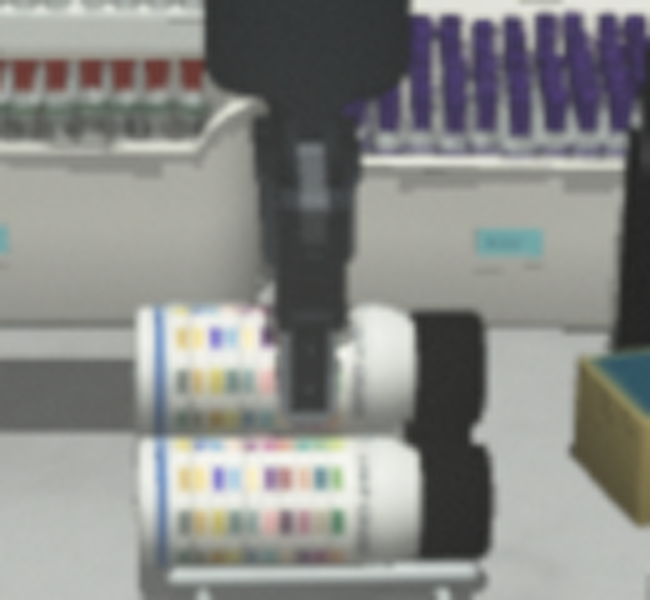

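No contact yet. I'll go down in 1 mm steps.

```bash
python3 -m jog '[[[0,0,0,0,0.001,0,0.6],[0,0,0,0,0.002,0,0.6],[0,0,0,0,0.002,0,0.6]]]' 40; python3 -m jog '[[[0,0,0,0,0.001,0,0.6],[0,0,0,0,0.0015,0,0.6],[0,0,0,0,0.0015,0,0.6]]]' 40
```

```text
t: 21.78
position: [0.566, -0.0858, 0.0306]
orientation: [-90.2, 0.2, 92.1]
ft_force: [0.0, -0.8, -1.1]
opening: 0.0472
t: 22.15
position: [0.5662, -0.0862, 0.0293]
orientation: [-90.2, 0.2, 92.1]
ft_force: [-1.2, -0.6, 0.4]
opening: 0.0474
```

```bash
python3 -m jog '[[[0,0,0,0,0.001,0,0.6],[0,0,0,0,0.001,0,0.6],[0,0,0,0,0.001,0,0.6]]]' 40; python3 look.py s21 scene 260 120 390 240 5;python3 g.py .5661 -.0858 .0287 92.3
```

```text
t: 22.52
position: [0.5665, -0.0867, 0.0285]
orientation: [-90.2, 0.2, 92.1]
ft_force: [-1.0, -1.2, 2.6]
opening: 0.047
22.575 [ 0.5664 -0.0866  0.0285] 0.0473 [-0.5 -1.5  3. ] tcp px [[321.2 214.4]]
turn [ 0.2 -0.2 -0.2] shift [ 0.0008 -0.0002  0.0003]
t 22.57 pos [ 0.5664 -0.0866  0.0285] rpy [-90.2   0.2  92.1] F [-0.51 -1.51  3.02] open 0.0473 q [ 36.  32. -39. 108.  26.  49.  76.]
```

View pics/s21.png

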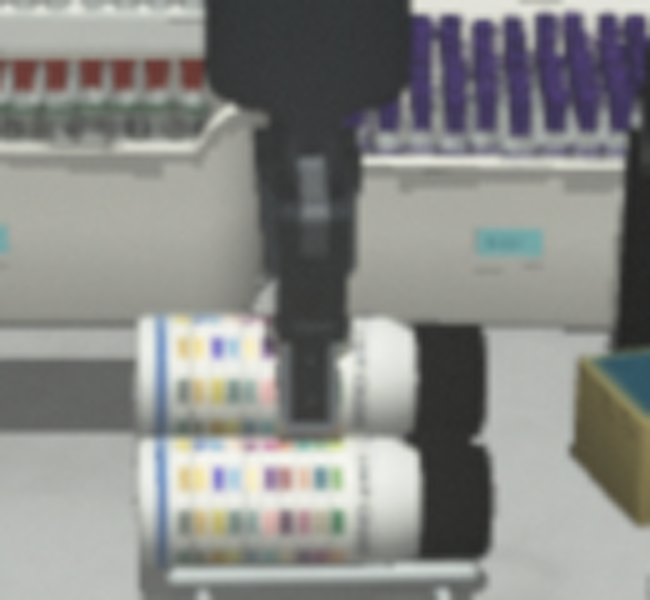

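```bash
python3 -m jog '[[[0,0,0,-0.0003,0.0003,0,0.6],[0,0,0,-0.0003,0.0005,0,0.6],[0,0,0,-0.0003,0.0005,0,0.46],[0,0,0,-0.0003,0.0005,0,0.44],[0,0,0,-0.0003,0.0005,0,0.42],[0,0,0,-0.0003,0.0005,0,0.4],[0,0,0,-0.0003,0.0005,0,0.38],[0,0,0,-0.0003,0.0005,0,0.36],[0,0,0,-0.0003,0.0005,0,0.34],[0,0,0,-0.0003,0.0005,0,0.32],[0,0,0,-0.0003,0.0005,0,0.3]]]' 20; python3 look.py s22 scene 260 120 390 240 5
```

```text
t: 23.95
position: [0.5665, -0.087, 0.028]
orientation: [-90.2, 0.2, 92.1]
ft_force: [-0.4, 0.4, 0.6]
opening: 0.0599
24.0 [ 0.5665 -0.087   0.028 ] 0.0599 [-0.2 -0.5 -0.5] tcp px [[321.2 214.7]]
```

View pics/s22.png

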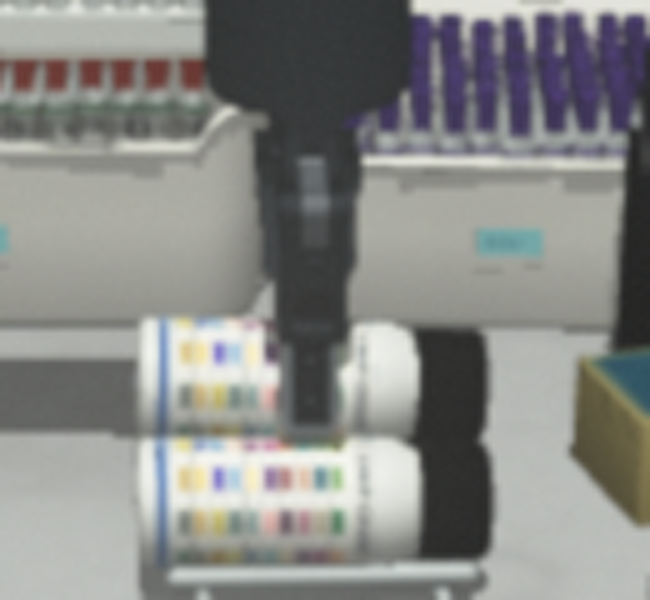

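The bottle stayed put when released. I'll lift straight up, then retreat.

```bash
python3 -m jog '[[[0,0,0,0,-0.004,0,0.3],[0,0,0,0,-0.012,0,0.29],[0,0,0,0,-0.025,0,0.28],[0,0,0,0,-0.045,0,0.28],[0,0,0,0,-0.075,0,0.28],[0,0,0,0,-0.115,0,0.28],[0,0,0,0,-0.15,0,0.28],[0,0,0,-0.05,-0.15,0,0.28],[0,0,0,-0.1,-0.15,0,0.28],[0,0,0,-0.15,-0.15,0,0.28],[0,0,0,-0.2,-0.15,0,0.28],[0,0,0,-0.25,-0.15,0,0.28],[0,0,0,-0.25,-0.15,0,0.28],[0,0,0,-0.25,-0.15,0,0.28]]]' 20; python3 look.py s23 scene 240 140 420 280 4.4;python3 look.py t23 top 200 150 340 290 4.2
```

```text
t: 25.75
position: [0.5755, -0.3356, 0.1801]
orientation: [-90.3, 0.2, 92.1]
ft_force: [0.9, 0.7, 0.5]
opening: 0.0616
25.8 [ 0.5758 -0.3343  0.1801] 0.0617 [ 0.7  0.6 -0.2] tcp px [[329.4 193. ]]
25.85 [ 0.576  -0.3337  0.18  ] 0.0615 [-0.3  0.6  0.5] tcp px [[396.6 229.5]]
```

View pics/s23.png

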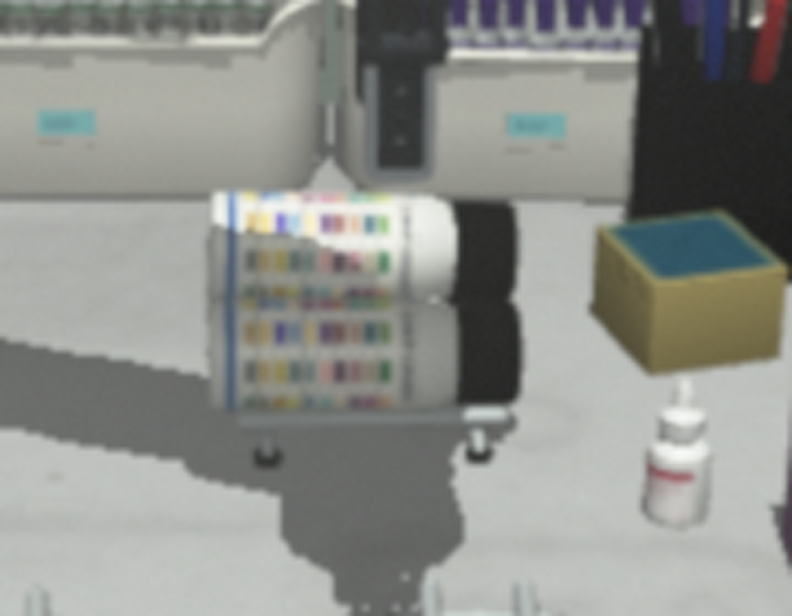

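View pics/t23.png

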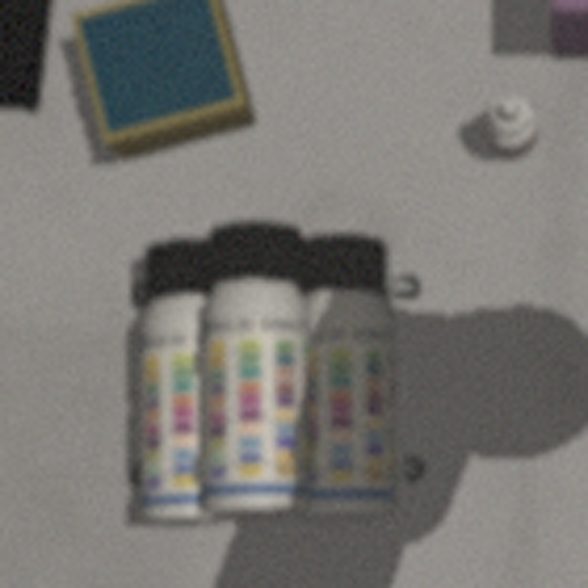

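The top view shows the top bottle centred over the gap at columns 205–305, all three caps towards +x and the ends level. The dropper is untouched at (512,125). I'll wait half a second to check it's stable, then hand in.

```bash
python3 -m jog '[[[0,0,0,0,0,0,0.28],[0,0,0,0,0,0,0.28],[0,0,0,0,0,0,0.28],[0,0,0,0,0,0,0.28],[0,0,0,0,0,0,0.28],[0,0,0,0,0,0,0.28]]]'; python3 look.py t24 top 200 150 340 290 4.2
python3 - <<'E'
import cv2,numpy as np,pickle
from rig import r
from h import *
a=cv2.imread("pics/t23.png").astype(float);b=cv2.imread("pics/t24.png").astype(float)
print("diff on pyramid",np.abs(a-b)[220:530,130:400].mean())
T=r.snapshot("top"); S=r.snapshot("scene"); R0,S0=pickle.load(open("snap0.pkl","rb"))
print("dropper patch diff",np.abs(T["pixels"][168:192,308:332].astype(float)-R0["pixels"][168:192,308:332]).mean())
ax=axis(np.radians(2.2)); fits=[(np.array(m),ax) for m in ((.5643,-.0498,.037),(.567,-.1218,.037),(.566,-.086,.0715))]
overlay(T,fits,"pics/o24t.png",(200,150,340,290),4.2); overlay(S,fits,"pics/o24s.png",(260,150,390,270),5)
E
```

```text
t: 26.6
position: [0.5759, -0.3337, 0.1799]
orientation: [-90.3, 0.2, 92.3]
ft_force: [-0.1, -0.4, 0.5]
opening: 0.0612
26.65 [ 0.576  -0.3338  0.1799] 0.0612 [ 0.1 -0.1  0.5] tcp px [[396.6 229.5]]
diff on pyramid 2.486877737953007
dropper patch diff 14.74363425925926
```

View pics/o24t.png

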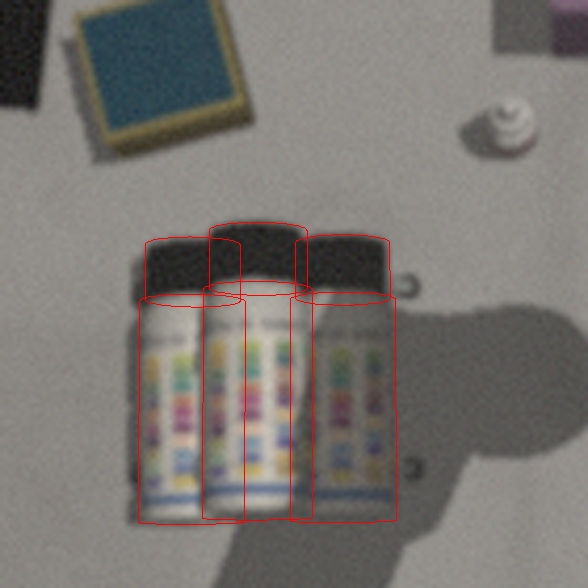

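View pics/o24s.png

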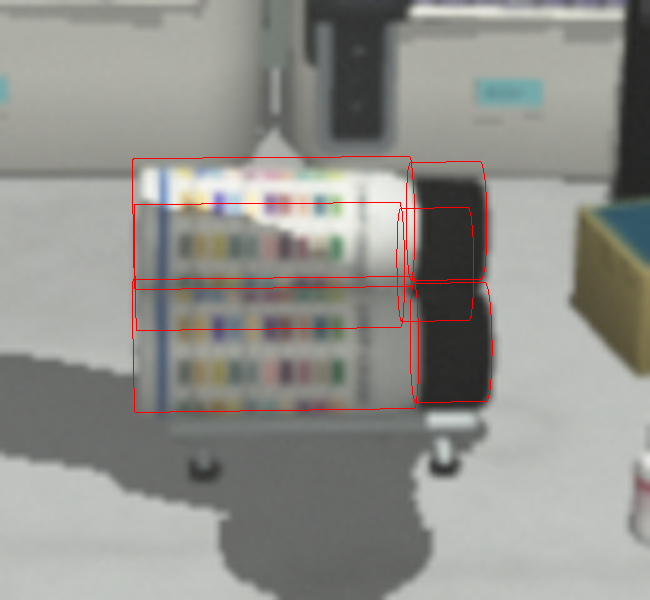

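The pyramid matches the expected poses to within about 2 mm. The dropper patch differs from the start by 14.7 grey levels, so I'll check that before handing in.

Run:
```python
import cv2,numpy as np,pickle
from rig import r
T0,S0=pickle.load(open("snap0.pkl","rb")); T1,S1=pickle.load(open("snap1.pkl","rb"))
T=r.snapshot("top");S=r.snapshot("scene")
for n,A,Bs,(x0,y0,x1,y1) in (("T",T0,(T1,T),(306,168,334,192)),("S",S0,(S1,S),(382,222,404,262)),("Tbox ctrl",T0,(T1,T),(216,145,260,187))):
    for B in Bs:
        m=cv2.matchTemplate(B["pixels"][y0-8:y1+8,x0-8:x1+8],A["pixels"][y0:y1,x0:x1],cv2.TM_CCOEFF_NORMED)
        _,v,_,l=cv2.minMaxLoc(m); print(n,"shift px",l[0]-8,l[1]-8,"ncc",round(v,3),"meandiff",np.abs(B["pixels"][y0:y1,x0:x1].astype(float)-A["pixels"][y0:y1,x0:x1]).mean().round(1))
cat=np.hstack([cv2.resize(X["pixels"][160:200,295:345,::-1],None,fx=8,fy=8) for X in (T0,T)])
cv2.imwrite("pics/drop.png",cat[:, :800])
```

```text
T shift px 0 0 ncc 0.982 meandiff 8.4
T shift px 0 0 ncc 0.984 meandiff 15.0
S shift px 0 0 ncc 0.998 meandiff 10.7
S shift px 0 0 ncc 0.999 meandiff 3.8
Tbox ctrl shift px 0 0 ncc 0.99 meandiff 6.1
Tbox ctrl shift px 0 0 ncc 0.99 meandiff 10.2
```

View pics/drop.png

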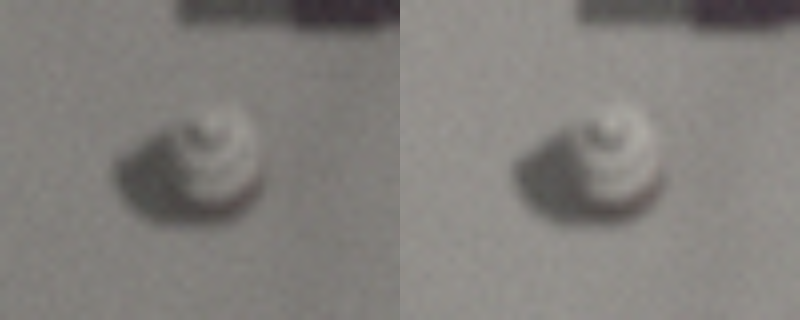

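The dropper has not moved: zero pixel shift in both views, and the difference was only image brightness. I'll hand in.

```bash
python3 -c "
from rig import r
print(r.job_done())"
```

```text
the job is handed in; nothing more can be done
None
```

The pyramid is finished and the job is handed in, at about 27 s on the robot clock. I laid the far loose bottle in the right seat, then saddled the near one on top between it and bottle_c. Each was lowered slowly to a contact force of about 3–6 N before I opened the fingers.

**Final checks:**
- **Position:** both cameras show all three caps towards +x. In the top view the bottles match the expected poses to about 2 mm, straight and with level ends, and the top bottle is over the gap.
- **Stability:** the pyramid did not visibly change over the 0.8 s I watched after letting go. The arm was well clear, with about zero force on the wrist.
- **Dropper:** it did not move, with zero pixel shift in both views. The first comparison flagged a difference there, but that was only image brightness.

**Disagreements:**
- **Height:** in the scene camera the fingertips sat 3–4 cm above the reported TCP. I set the grip heights from the pictures and the contact forces.
- **Cameras:** the scene camera also disagreed with the top camera by about 5 mm in y (up to 11 mm for bottle_c), so I relied mainly on the top view.
- **Opening:** the gripper read 47 mm on the 50 mm bottle bodies.

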